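# Gauge and store tube-rotator hubs

## Task

First swing the test stand's keeper brace right out until it snaps into its end detent. Then find the one hub whose keyway lines up with the key of the test shaft when its arm lies in the notch of the rim, set it fully home on the shaft, and swing the brace back across its arm until it snaps fully shut. Put all the other hubs upright and flat on the floor of the grey tray, none stacked, and leave the rack, bottle, beaker and cap on the bench alone.

Things in the scene. Friction and masses are not known exactly. Their poses are not given: they have to be found in the camera images.
- stand: Fixed test stand, 132 x 132 mm, with the shaft plate lying in its square rim (plate top 12 mm above the bench). Rim 100 mm inside, 8 mm thick, 10 mm above the plate, with one 22 mm notch in the middle of its +x side: a hub goes home only with its arm in the notch and its keyway over the key. Origin: underside centre; +x points through the notch, roughly at the robot; z up.
- shaft_left: Steel test shaft on a 97 mm square, 1.2 kg plate lying inside the rim (leave it there); exactly one of shaft_left, shaft_right is present. 20 mm diameter, 46 mm tall above the plate top (top 4 mm tapered); its key, 6 mm wide, stands out to 15 mm from the axis and runs 36 mm up. Origin: on the axis at the plate top; x points out through the notch, z up. Key towards +y.
- shaft_right: Steel test shaft on a 97 mm square, 1.2 kg plate lying inside the rim (leave it there); exactly one of shaft_left, shaft_right is present. 20 mm diameter, 46 mm tall above the plate top (top 4 mm tapered); its key, 6 mm wide, stands out to 15 mm from the axis and runs 36 mm up. Origin: on the axis at the plate top; x points out through the notch, z up. Key towards -y.
- brace (a joint): Angle of the keeper brace, rad: 0 = shut, across the notch above a seated hub's arm; 1.7 = right out (turns clockwise from above as it opens). Spring detent at each end: in about the last 0.55 rad resistance rises to 3 to 6 N at the knob, eases about 0.25 rad before the end, then it snaps to the end and stays. Starts about half way and stays there.
- brace_knob (a point): On the axis of the brace's upright black knob, 20 mm below its top: round post 12 mm diameter, 42 mm tall on the bar, 74 mm from the hinge axis; top 75 mm above the bench. Pinch or push it from above.
- brace_hinge (a point): On the brace's vertical hinge axis, 29 mm above the bench, at x 54, y -34 mm in the stand's frame. The steel bar (12 mm wide, 25 to 33 mm above the bench) runs from here along the stand's +y when shut, about along its +x when right out.
- tray: Fixed grey open tray: 270 (x) x 222 (y) mm outside, walls 3 mm thick and 23 mm high, floor 3 mm thick. Origin: underside centre; z up. Room for four hubs, for instance two by two, all arms along its -x.
- hub_left: Blue plastic hub: octagon 48 mm across flats (flats face +x, -x, +y, -y), 34 mm tall, 23 mm through bore, one pointer arm along +x (12 mm wide, 8 mm thick, level with the underside) to 64 mm from the axis. About 80 g. Origin: underside centre on the bore axis. Keyway: slot 9 mm wide, to 17 mm from the axis, towards +y.
- hub_rear: Blue plastic hub, same as hub_left in all sizes, axes and origin, but its keyway lies towards -x (opposite the arm). Absent in some runs.
- hub_right: Blue plastic hub, same as hub_left in all sizes, axes and origin, but its keyway lies towards -y.
- hub_front: Blue plastic hub, same as hub_left in all sizes, axes and origin, but its keyway lies towards +x (the arm's side). Absent in some runs.
- hub_plain: Blue plastic hub, same as hub_left in all sizes, axes and origin, but it has no keyway, so it passes no key. Absent in some runs.
- tube_rack: Bystander: blue rack of capped sample tubes, 70 x 190 x 106 mm. Origin: underside centre.
- wash_bottle: Bystander: white wash bottle, 68 mm diameter, 215 mm tall with its spout. Origin: underside centre.
- pen_beaker: Bystander: clear beaker of pens, 72 mm diameter, 90 mm tall (pens to about 180 mm). Origin: underside centre.
- screw_cap: Bystander: red screw cap, 33 mm diameter, 13 mm tall. Origin: underside centre.
There are look-alikes about, which are no part of the job. Of the things that look like the stand, the larger one is meant. What is shaped like the shaft_right but yellow is not meant.

How it is judged:
By the outcome, as a careful person would: the job done as asked, in the order asked, and still so for the second after the job is handed in, with the robot touching nothing.
Of shaft_left, shaft_right only 1 to 1 are there at a start; the rules pass over those that are not, and their reading is None.
Of hub_rear, hub_front, hub_plain only 1 to 3 are there at a start; the rules pass over those that are not, and their reading is None.
At some moment in a run one of hub_left, hub_right, hub_rear, hub_front, hub_plain may be knocked a few centimetres aside while the robot is not near it.
Once in a run the grip may slacken for a moment while it holds something.
It also fails if it takes over 210 s, if anything falls off the work surface, if the arm or the gripper's body presses on something with over 40 N, if the wrist force passes 120 N, or if a joint passes its speed limit or range.

## Robot

A 6-joint arm with a two-finger parallel gripper is mounted at the origin on the work surface. World frame = base frame: x ahead of the robot, y to its left, z up, the work surface at z = 0. Lengths are in m, angles in rad, forces in N, time in s.
With the tool pointing down it reaches from about 0.225 to 0.875 m from the base axis. Payload 3.4 kg.
Tool frame: the origin (TCP) lies on the centre line of the jaws, within the pads' length; the fingertips stand tip_extent ahead of it and the grasp point (between the pads) lies 6 mm ahead of it (tip_extent is the distance from the TCP to the fingertips, in m); z points along the fingers, y is the direction in which the jaws open and shut (so a half turn about z gives the same grasp; the last joint's range is limited). The gripper opens to 85 mm and grips with 20 to 120 N. Pads are 22 mm wide; open, the fingers measure 114 mm over their backs; the gripper's body (76 mm by 85 mm) begins 54 mm behind the grasp point. The pads swing forward as they close: fully open they stand 13 mm farther back than shut.
Start: joints at [-1.399, 0.276, 1.505, -0, 1.361, -0.121], TCP at [0.166, -0.551, 0.256] pointing down, gripper open.
Joint ranges: [-2.89, 2.89], [-0.75, 2.08], [0.22, 2.7], [-1.18, 4.32], [0.11, 2.71], [-2.7, 2.7]. Speed limits (rad/s): [2.57, 2.57, 3.14, 3.14, 3.14, 3.14].

## Interface

Orientations are given as a unit quaternion [w, x, y, z].
In Python, from plant import * gives the robot as it stands.
- The arm moves only by the tool step_arm, never from a script. Its argument "increments" is a list of rows, each an object of numbers: "x", "y", "z": the shift along the tool's x, y, z in cm; "wx", "wy", "wz": the turn, a rotation vector about the tool's x, y, z in degrees; "grip": the finger opening in cm, from 0 to 8.54. In form: [{"x": .., "y": .., "z": .., "wx": .., "wy": .., "wz": .., "grip": ..}, ...]. A call has 1 to 12 rows; each row shifts and turns the commanded pose from where the row before left it, along the tool's axes as they then stand; what a row does not reach is not made up. A row lasts 1/12 s, in which the tool goes at most 41.7 mm and 7.16 degrees, less where a joint would pass 70% of its speed; a pose out of reach is approached as far as the arm can. A call with a gripper value outside its range is refused whole. The fingers move at their own pace and stop on an object; "newtons" is the grip in N (left out, the last holds). Time passes only in rows, so rows that do not move let the fingers close. It gives the time, the measured TCP pose, the force and the opening at its end, in the units of the state.
- get_obs(): the state, without advancing time (a new reading comes with each control period).
- grab_frame(name): name is "scene" or "top"; returns a dict with "frame" (420x560x3 uint8, red, green, blue), "K" (3x3 intrinsics, pixels), "R" (3x3) and "t" (3): a world point X has camera coordinates R X + t. Camera axes: x right, y down, z forward; pixel columns grow to the right and rows downward; lengths in m; the calibration is good to about 2 mm. A picture is of the moment at which its call begins. There is no depth.
- sign_off(): hands the job in, once; it reports no verdict.
Trained networks look in the newest picture that a camera, given by its name, has taken for a name from the list of things; names that differ only in an ending like _2 or _b are one class to them, and where a whole thing is asked for, a point or a joint stands for the part that bears it (a point fixed in the world has none). Each returns a list of dicts, best first, with "score" (0 to 1); they miss things now and then, are a little off and sometimes report something else, mostly with a low value. They report only what shows in the picture. A call takes as long as a camera call. They do not tell look-alikes from the thing itself.
- cut_out(camera, name): "pixels" (420x560 bool, what is visible of it) and "at" ([column, row] in pixels, amid what is visible of it).
The state is a dict: "time_s": time; "q": joint angles; "dq": joint speeds; "tau": joint torques, N m; "tcp_pos": TCP position; "tcp_rot": TCP orientation; "ft_force": force on the tool from outside, world axes, zero at the start; "ft_torque": the same for the moment, N m; "opening": opening from 0.0 (shut) to 1.0 (fully open).
Only numpy, scipy, OpenCV 4.12 (cv2) and the standard library are available. Lean on these libraries where they do the work, as an engineer would, in place of code of your own. Each camera call takes 0.05 s, during which the arm holds its last target.

## Working session

There is one attempt and no reset: what is moved stays moved. The work goes in short steps, Python scripts to look and compute and a tool call to move; the robot and the scene stay as the last step left them, time stands still between calls to the robot, and variables do not carry over. Pictures are saved under pics/ and viewed, and the job is handed in when it is done.

Besides the shell and the picture viewer there is one more tool, called after "Emit:" as name([rows], argument=value, ...), one row to a line, values as JSON. step_arm: Moves the arm, as the interface text tells. Its arguments: {"type":"object","properties":{"increments":{"type":"array"},"newtons":{"type":"number"}},"required":["increments"]}

```bash
mkdir -p pics; ls; python3 - <<'E'
from plant import *
import cv2,numpy as np
o=get_obs();print({k:np.round(v,3) for k,v in o.items()})
for n in ["scene","top"]:
    f=grab_frame(n); print(n,f["K"],f["R"],f["t"])
    cv2.imwrite(f"pics/{n}0.png",cv2.resize(f["frame"][:,:,::-1],(784,588),interpolation=cv2.INTER_CUBIC))
E
```

```text
pics
{'time_s': np.float64(0.0), 'q': array([-1.399,  0.277,  1.506, -0.   ,  1.361, -0.121]), 'dq': array([-0.   , -0.001,  0.001,  0.   , -0.   ,  0.   ]), 'tau': array([ 2.0000e-03, -4.1677e+01, -2.4581e+01,  0.0000e+00,  1.1000e-02,
       -0.0000e+00]), 'tcp_pos': array([ 0.166, -0.55 ,  0.255]), 'tcp_rot': array([-0.001,  0.989,  0.146, -0.   ]), 'ft_force': array([-0.492, -0.008,  0.415]), 'ft_torque': array([ 0.034,  0.123, -0.013]), 'opening': np.float64(1.002)}
scene [[455.27861383   0.         279.45751156]
 [  0.         455.27861383 207.57879983]
 [  0.           0.           1.        ]] [[ 0.72564012  0.68803687 -0.00718978]
 [ 0.56283385 -0.59954035 -0.56900741]
 [-0.39580864  0.40884795 -0.82230097]] [-0.35407248 -0.34600283  1.40953079]
top [[487.76794499   0.         278.33470876]
 [  0.         487.76794499 210.76638317]
 [  0.           0.           1.        ]] [[ 0.06024864 -0.9981707   0.00503632]
 [-0.97308098 -0.05985716 -0.22255454]
 [ 0.22244888  0.00850786 -0.97490723]] [-0.11179912  0.59735503  1.13333154]
```

View pics/scene0.png

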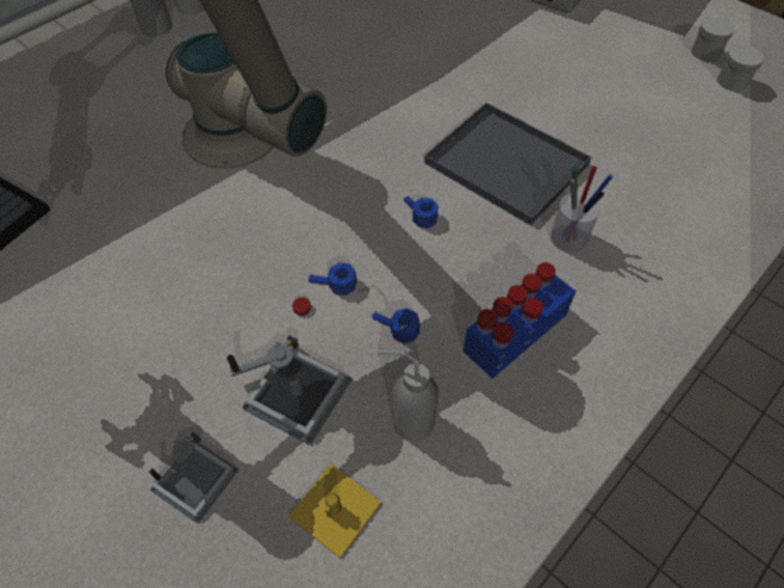

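View pics/top0.png

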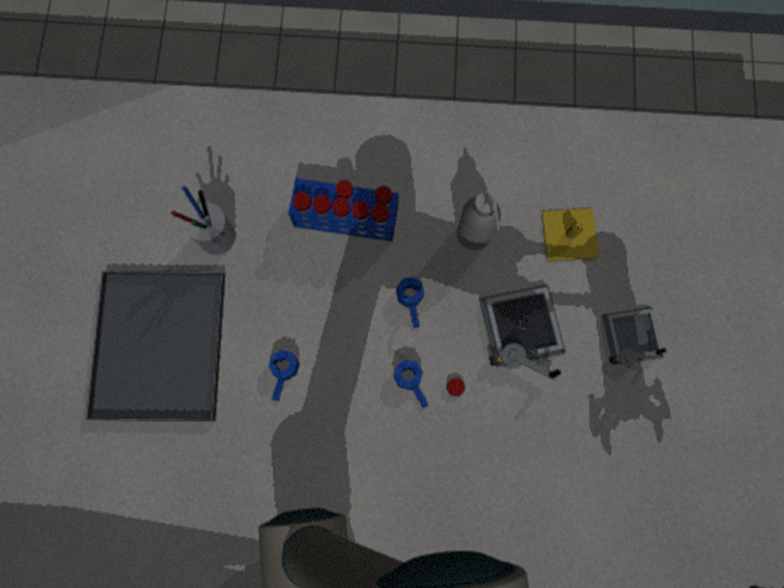

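```bash
cat > h.py <<'E'
from plant import *
import cv2,numpy as np
np.set_printoptions(precision=4,suppress=True)
def bp(f,uv,z):
    d=f["R"].T@np.linalg.solve(f["K"],np.array([uv[0],uv[1],1.]))
    c=-f["R"].T@f["t"]
    return c+d*(z-c[2])/d[2]
def pj(f,X):
    p=f["K"]@(f["R"]@np.array(X,float)+f["t"]); return p[:2]/p[2]
def crop(f,c,r,name,s=None,poly=[]):
    im=f["frame"][:,:,::-1].copy()
    u,v=int(c[0]),int(c[1]); x0,y0=max(0,u-r),max(0,v-r)
    im=im[y0:v+r,x0:u+r]; s=s or 600//max(im.shape[:2]); im=cv2.resize(im,None,fx=s,fy=s,interpolation=cv2.INTER_CUBIC)
    im=np.clip(im.astype(float)*1.6,0,255).astype(np.uint8)
    for P in poly:
        q=((np.array([pj(f,p) for p in P])-[x0,y0]+.5)*s).astype(int)
        cv2.polylines(im,[q],False,(0,255,255),1)
    cv2.imwrite("pics/"+name,im); print(name,"origin",x0,y0,"scale",s)
def st():
    o=get_obs(); print("t",round(float(o["time_s"]),2),"p",o["tcp_pos"],"q",o["tcp_rot"],"F",o["ft_force"],"op",o["opening"])
    return o
E
python3 - <<'E'
from h import *
f=grab_frame("top");g=grab_frame("scene")
for F,n in((f,"top"),(g,"scene")):
  for name in ["hub_left","stand","shaft_left","shaft_right","brace_knob","tray","screw_cap"]:
    for r in cut_out(n,name): print(n,name,round(r["score"],2),r["at"],r["pixels"].sum(), bp(F,r["at"],0.02))
s=560/784
crop(f,(205*s*1,370*s),1,"x.png") if 0 else None
crop(f,(410*s,340*s),60,"t_h.png"); crop(f,(283*s,370*s),30,"t_h3.png")
crop(f,(525*s,330*s),45,"t_st.png"); crop(g,(360*s,300*s),50,"s_h.png"); crop(g,(422*s,210*s),25,"s_h3.png");crop(g,(290*s,385*s),55,"s_st.png")
E
```

```text
top hub_left 0.74 [374.6, 230.8] 1328 [ 0.5768 -0.3221  0.02  ]
top hub_left 0.71 [297.5, 213.2] 390 [ 0.6105 -0.1242  0.02  ]
top stand 0.86 [450.6, 238.1] 1420 [ 0.5698 -0.5149  0.02  ]
top stand 0.71 [370.1, 246.5] 1401 [ 0.5358 -0.3115  0.02  ]
top shaft_right 0.91 [409.4, 164.6] 1344 [ 0.759  -0.4104  0.02  ]
top shaft_right 0.89 [374.3, 232.0] 1350 [ 0.5737 -0.3214  0.02  ]
top brace_knob 0.85 [368.5, 257.9] 419 [ 0.5067 -0.308   0.02  ]
top brace_knob 0.49 [450.3, 252.8] 211 [ 0.5322 -0.5135  0.02  ]
top tray 0.83 [113.4, 247.5] 9654 [0.4939 0.3334 0.02  ]
top screw_cap 0.68 [324.3, 277.2] 129 [ 0.4518 -0.1991  0.02  ]
scene hub_left 0.86 [286.6, 233.4] 490 [ 0.622  -0.1161  0.02  ]
scene hub_left 0.51 [189.2, 257.1] 555 [ 0.5003 -0.3195  0.02  ]
scene stand 0.97 [196.6, 265.2] 1864 [ 0.5291 -0.3215  0.02  ]
scene stand 0.79 [134.3, 342.6] 2211 [ 0.5722 -0.529   0.02  ]
scene shaft_right 0.97 [212.3, 281.2] 1522 [ 0.5858 -0.3236  0.02  ]
scene shaft_right 0.69 [239.4, 363.5] 2304 [ 0.7629 -0.4079  0.02  ]
scene brace_knob 0.97 [193.4, 256.0] 507 [ 0.5052 -0.3109  0.02  ]
scene brace_knob 0.59 [129.5, 324.6] 315 [ 0.5329 -0.5128  0.02  ]
scene screw_cap 0.58 [215.1, 218.1] 128 [ 0.463  -0.2048  0.02  ]
t_h.png origin 232 182 scale 5
t_h3.png origin 172 234 scale 10
t_st.png origin 330 190 scale 6
s_h.png origin 207 164 scale 6
s_h3.png origin 276 125 scale 12
s_st.png origin 152 220 scale 5
```

View pics/t_h.png

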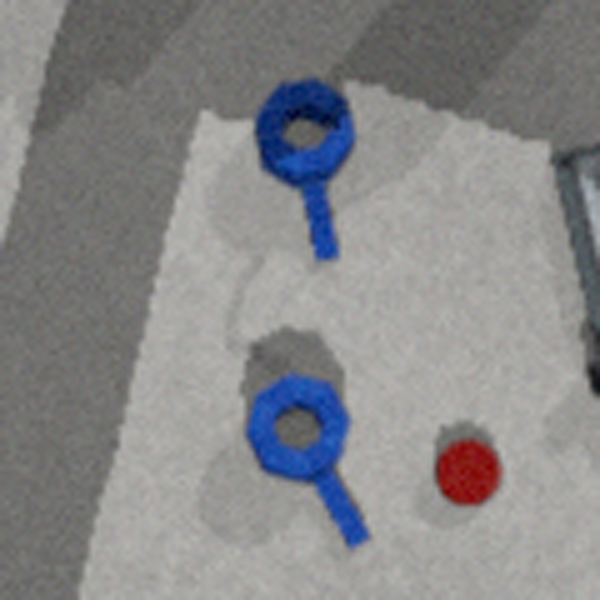

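View pics/t_h3.png

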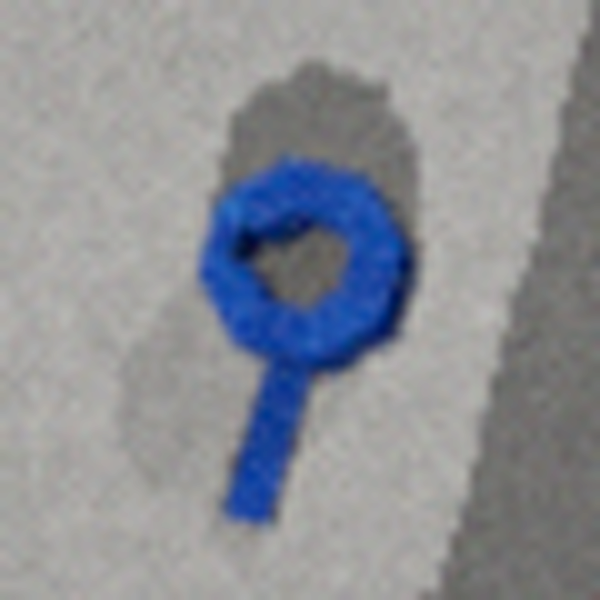

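View pics/t_st.png

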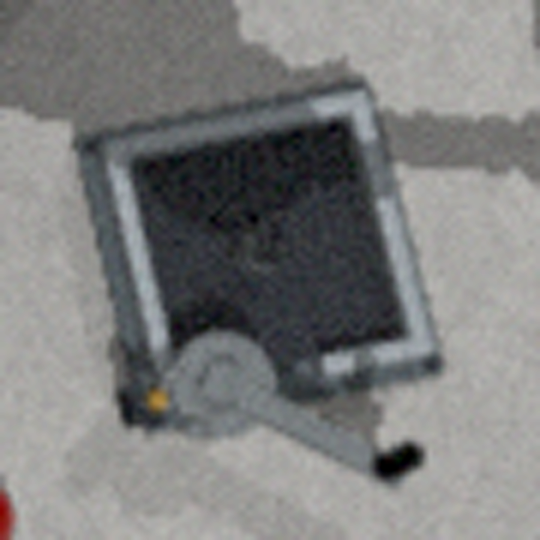

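View pics/s_h.png

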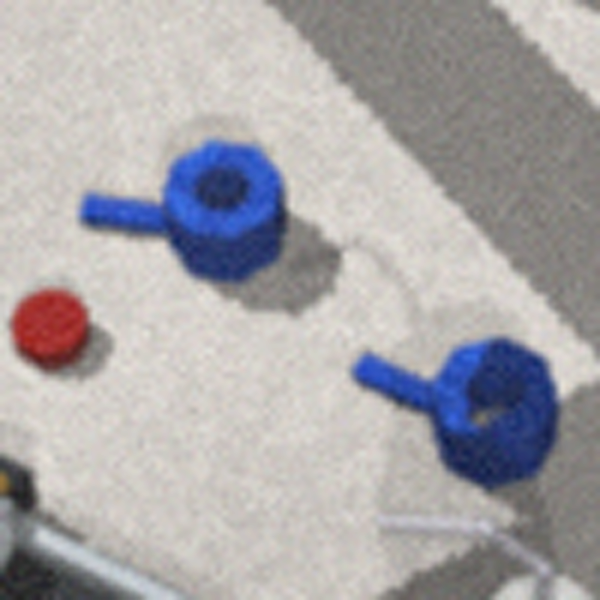

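View pics/s_st.png

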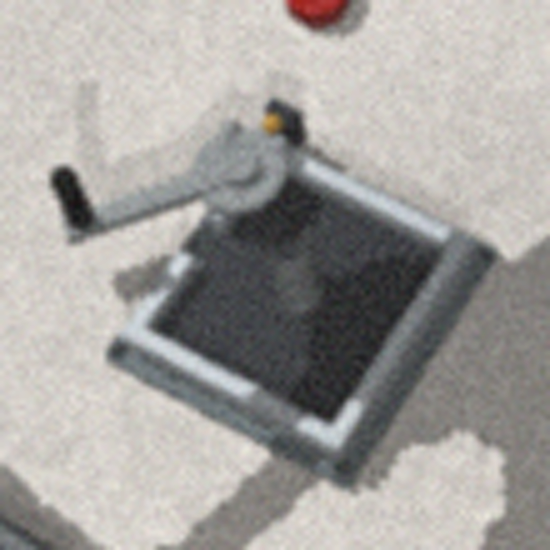

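View pics/s_h3.png

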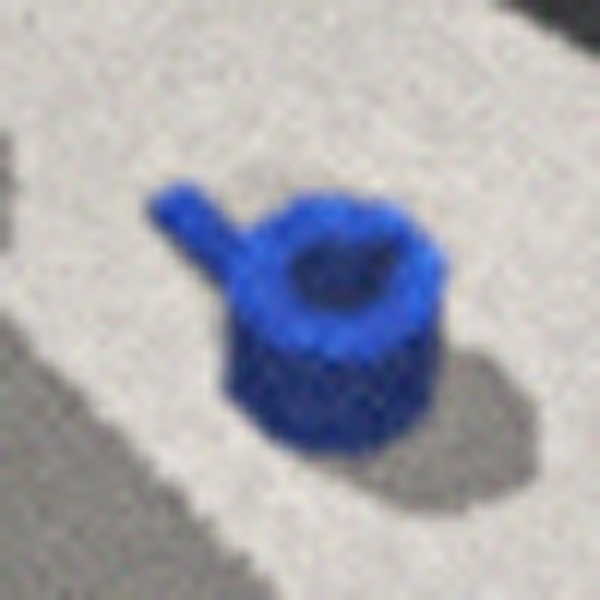

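```bash
cat >> h.py <<'E'
def avg(n,k=8):
    f=grab_frame(n); a=f["frame"].astype(float)
    for i in range(k-1): a+=grab_frame(n)["frame"]
    f["avg"]=a/k; f["frame"]=np.clip(a/k,0,255).astype(np.uint8); return f
def ecrop(f,c,r,s,chan=None):
    a=f["avg"]; u,v=int(c[0]),int(c[1]); x0,y0=u-r,v-r
    a=a[y0:v+r,x0:u+r]; lo,hi=np.percentile(a,1),np.percentile(a,98)
    a=np.clip((a-lo)/(hi-lo),0,1)**0.5*255
    a=cv2.resize(a[:,:,::-1].astype(np.uint8),None,fx=s,fy=s,interpolation=cv2.INTER_CUBIC)
    return a
E
python3 - <<'E'
from h import *
f=avg("top");g=avg("scene")
s=560/784
A=[ecrop(f,(410*s,292*s),15,13),ecrop(f,(408*s,376*s),15,13),ecrop(f,(284*s,366*s),15,13),ecrop(f,(522*s,322*s),22,9)[:390,:390]]
B=[ecrop(g,(403*s,325*s),15,13),ecrop(g,(342*s,278*s),15,13),ecrop(g,(425*s,212*s),15,13),ecrop(g,(297*s,380*s),22,9)[:390,:390]]
R=lambda L:np.hstack([cv2.resize(x,(200,200)) for x in L])
cv2.imwrite("pics/e1.png",np.vstack([R(A),R(B)]))
np.savez("f0.npz",t=f["avg"],s=g["avg"])
E
```

```text
(no output)
```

View pics/e1.png

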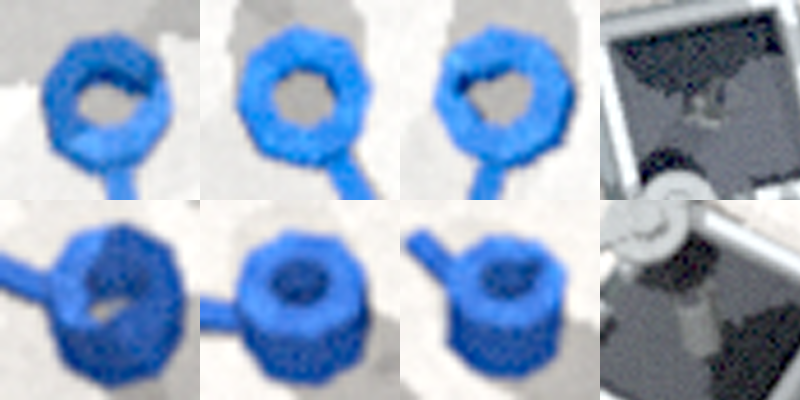

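```bash
cat >> h.py <<'E'
def over(f,c,r,s,name,polys,gamma=.6):
    u,v=int(c[0]),int(c[1]); x0,y0=u-r,v-r
    a=f["avg"] if "avg" in f else f["frame"].astype(float)
    a=a[y0:v+r,x0:u+r]; lo,hi=np.percentile(a,1),np.percentile(a,99.5)
    a=(np.clip((a-lo)/(hi-lo),0,1)**gamma*255)[:,:,::-1].astype(np.uint8)
    a=cv2.resize(a,None,fx=s,fy=s,interpolation=cv2.INTER_CUBIC)
    for P,col in polys:
        q=((np.array([pj(f,p) for p in P])-[x0,y0]+.5)*s).astype(int)
        cv2.polylines(a,[q],False,col,1)
    if name: cv2.imwrite("pics/"+name,a)
    return a
def sq(h,z): return np.array([[h,h,z],[h,-h,z],[-h,-h,z],[-h,h,z],[h,h,z]])
def circ(x,y,z,r,n=24): 
    t=np.linspace(0,2*np.pi,n+1); return np.c_[x+r*np.cos(t),y+r*np.sin(t),0*t+z]
def T(P,x,y,yaw,z=0):
    c,s=np.cos(yaw),np.sin(yaw); P=np.array(P); return np.c_[x+c*P[:,0]-s*P[:,1],y+s*P[:,0]+c*P[:,1],P[:,2]+z]
E
python3 - <<'E'
from h import *
from scipy.optimize import least_squares
f=grab_frame("top");g=grab_frame("scene")
for F,n in((f,"t"),(g,"s")): F["avg"]=np.load("f0.npz")[n]; print(-F["R"].T@F["t"])
# clicks: outer bottom corners approx 
cl=[(f,(330+85/6,190+140/6),0),(f,(330+368/6,190+85/6),1),(f,(330+440/6,190+368/6),2),(g,(152+112/5,220+350/5),2),(g,(152+342/5,220+480/5),1),(g,(152+495/5,220+250/5),0)]
cor=np.array([[-.058,-.058,.022],[-.058,.058,.022],[.058,.058,.022]])
def res(p):
    return np.concatenate([pj(F,T([cor[i]],*p)[0])-uv for F,uv,i in cl])
r=least_squares(res,[.6,-.32,np.pi]);print(r.x,r.fun.reshape(-1,2))
x,y,w=r.x
P=[(T(sq(.058,.022),*r.x),(0,255,255)),(T(sq(.05,.022),*r.x),(0,255,0)),(T(sq(.066,0),*r.x),(255,0,255))]
for yk,c in((.015,(0,0,255)),(-.015,(255,128,0))):
    k=np.array([[0,yk,.012],[0,yk,.048],[0,0,.048]]);P.append((T(k,*r.x),c))
P.append((T(circ(0,0,.058,.008),*r.x),(255,255,0)))
a=over(f,(375,232),35,8,None,P);b=over(g,(212,275),40,7,None,P)
cv2.imwrite("pics/ov1.png",np.hstack([cv2.resize(a,(400,400)),cv2.resize(b,(400,400))]))
E
```

```text
[ 0.3359 -0.0855  1.2384]
[ 1.0096 -0.5401  0.9596]
[ 0.5814 -0.3213  3.3937] [[ 2.9691 -2.1231]
 [-0.2001 -1.2954]
 [-1.1043 -4.5397]
 [ 1.1302 -1.7804]
 [-1.4321 -3.9018]
 [-4.1131 -0.1863]]
```

View pics/ov1.png

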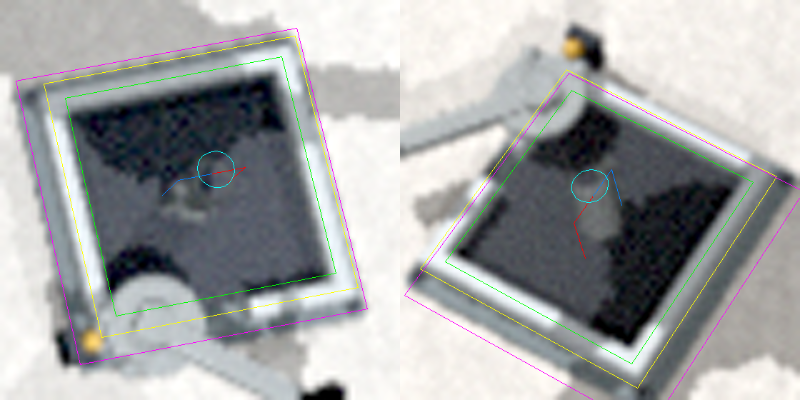

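```bash
cat > fs.py <<'E'
from h import *
from scipy.optimize import least_squares
f=grab_frame("top");g=grab_frame("scene")
for F,n in((f,"t"),(g,"s")): F["avg"]=np.load("f0.npz")[n]
# inner rim-top corners clicked in ov1 (zoom px): top: origin (340,197) scale 400/70 ; scene origin (172,235) scale 5
S=400/70
def tp(x,y): return (340+x/S,197+y/S)
def sp(x,y): return (172+x/5,235+y/5)
c22=lambda h,z:np.array([[-h,-h,z],[-h,h,z],[h,h,z],[h,-h,z]])
cl=[(f,tp(65,108),0,.05,.022),(f,tp(283,66),1,.05,.022),(f,tp(332,288),2,.05,.022),
 (f,tp(18,88),0,.066,.0),(f,tp(298,30),1,.066,.0),(f,tp(365,300),2,.066,0),
 (g,sp(455,255),2,.05,.022) if 0 else (g,sp(445,262),2,.05,.022),(g,sp(628,355),1,.05,.022),(g,sp(757,180),0,.05,.022)]
def res(p):
    return np.concatenate([pj(F,T([c22(h,z)[i]],*p)[0])-uv for F,uv,i,h,z in cl])
r=least_squares(res,[.58,-.32,3.39],loss="soft_l1");print(r.x);print(np.array([pj(F,T([c22(h,z)[i]],*r.x)[0])-np.array(uv) for F,uv,i,h,z in cl]))
P=[(T(sq(.05,.022),*r.x),(0,255,0)),(T(sq(.066,0),*r.x),(255,0,255))]
for yk,c in((.015,(0,0,255)),(-.015,(255,128,0))):
    k=np.array([[0,yk,.012],[0,yk,.048],[0,0,.048]]);P.append((T(k,*r.x),c))
P.append((T(circ(0,0,.058,.008),*r.x),(255,255,0)));P.append((T(circ(0,0,.012,.01),*r.x),(255,255,0)))
a=over(f,(375,232),35,8,None,P);b=over(g,(212,275),40,7,None,P)
cv2.imwrite("pics/ov2.png",np.hstack([cv2.resize(a,(400,400)),cv2.resize(b,(400,400))]))
a=over(f,(375,232),15,25,None,[],.9);b=over(g,(212,270),15,25,None,[],.9)
cv2.imwrite("pics/ov3.png",np.hstack([cv2.resize(a,(400,400)),cv2.resize(b,(400,400))]))
E
python3 fs.py
```

```text
[ 0.5797 -0.3213  3.3993]
[[ -0.5941  -1.4913]
 [ -0.8042  -1.5665]
 [  0.3519  -2.5538]
 [ -1.0155  -0.886 ]
 [ -0.8994  -0.3256]
 [  0.086    1.5364]
 [-80.9014  -0.8037]
 [-80.035    0.7823]
 [-81.8877  -0.5575]]
```

View pics/ov2.png

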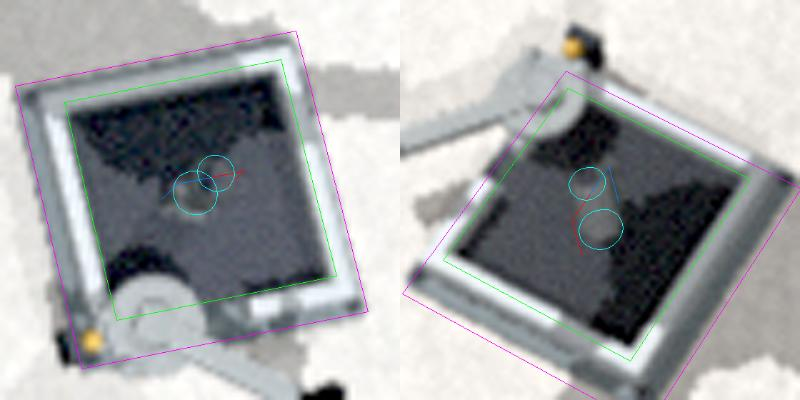

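View pics/ov3.png

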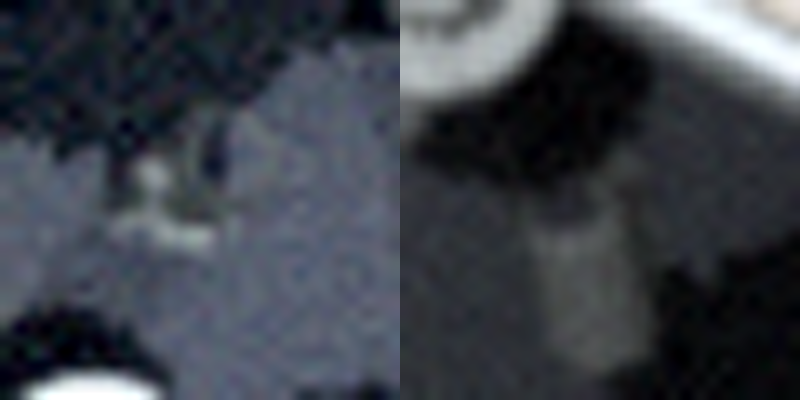

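```bash
sed -i 's/(g,sp(455,255),2,.05,.022) if 0 else (g,sp(445,262)/(g,sp(45,262)/; s/sp(628,355)/sp(228,355)/; s/sp(757,180)/sp(357,180)/' fs.py
cat >> fs.py <<'E'
K=lambda s:[np.array([[x,s*y,z] for (x,y) in((-.003,.0095),(-.003,.015),(.003,.015),(.003,.0095))]) for z in (.012,.048)]
tiles=[]
for s in (1,-1):
  P=[(T(k,*r.x),(0,0,255)) for k in K(s)]+[(T(circ(0,0,.058,.008),*r.x),(255,255,0)),(T(circ(0,0,.012,.01),*r.x),(255,255,0))]
  tiles.append(np.hstack([cv2.resize(over(F,c,15,20,None,P,.6),(400,300)) for F,c in((f,(375,232)),(g,(212,270)))]))
cv2.imwrite("pics/ov4.png",np.vstack(tiles))
E
python3 fs.py
```

```text
[ 0.5789 -0.3218  3.3956]
[[-0.3725 -1.281 ]
 [-0.5442 -1.2181]
 [ 0.4738 -2.1645]
 [-0.7816 -0.7064]
 [-0.6164  0.0326]
 [ 0.1902  1.9483]
 [-1.2876 -0.9846]
 [-0.5364  0.7341]
 [-2.227  -0.5302]]
```

View pics/ov4.png

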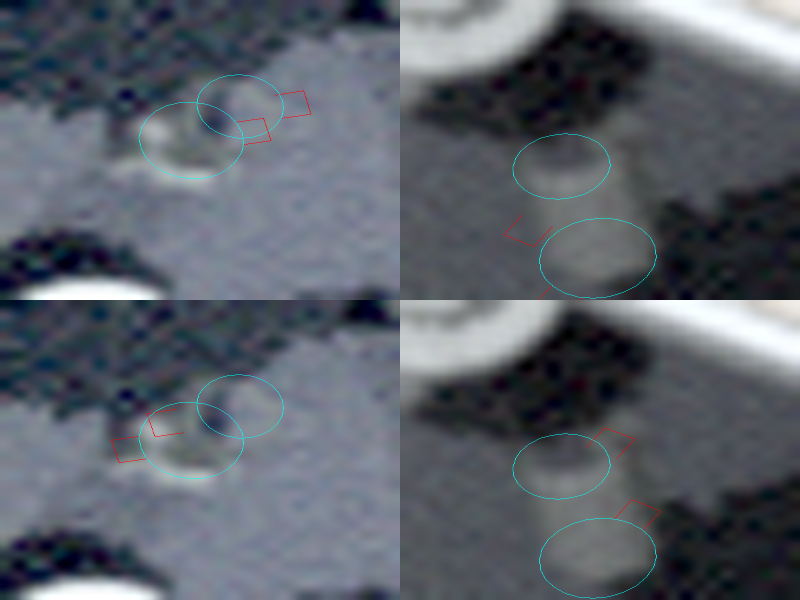

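View pics/ov2.png

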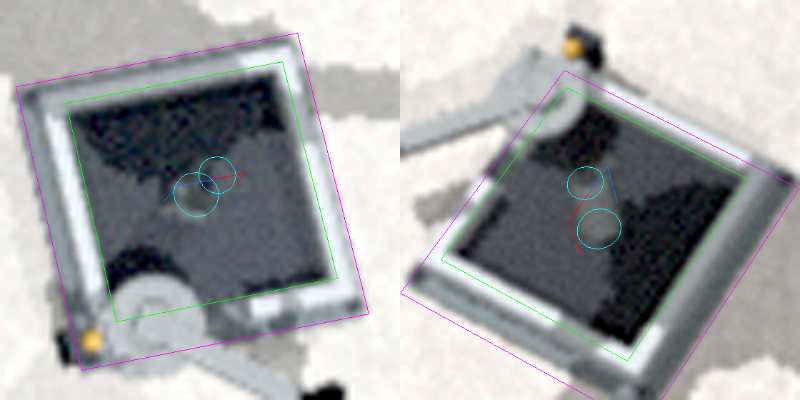

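```bash
cat > m1.py <<'E'
from h import *
f=grab_frame("top");g=grab_frame("scene")
for F,n in((f,"t"),(g,"s")): F["avg"]=np.load("f0.npz")[n]
S=np.array([.5789,-.3218,3.3956])
H=T([[.054,-.034,.029]],*S)[0];print("hinge",H)
print([bp(f,(399.3,265.8),.073),bp(f,(394,267),.036),bp(g,(165,256),.073),bp(g,(169,265),.036)])
tl=[]
for th in (.55,.65,.75):
  a=S[2]+np.pi/2-th; k=H[:2]+.074*np.array([np.cos(a),np.sin(a)]);print(th,k)
  P=[(circ(*k,.075,.006),(0,255,255)),(circ(*k,.033,.006),(0,255,0)),(circ(H[0],H[1],.033,.006),(0,0,255))]
  tl.append(np.hstack([cv2.resize(over(F,c,25,10,None,P),(250,250)) for F,c in((f,(385,255)),(g,(180,260)))]))
cv2.imwrite("pics/k1.png",np.vstack(tl[:2]));cv2.imwrite("pics/k2.png",np.vstack(tl[1:]))
E
python3 m1.py
```

```text
hinge [ 0.5181 -0.3025  0.029 ]
[array([ 0.4848, -0.3723,  0.073 ]), array([ 0.4858, -0.3683,  0.036 ]), array([ 0.4879, -0.3669,  0.073 ]), array([ 0.4911, -0.368 ,  0.036 ])]
0.55 [ 0.4965 -0.3732]
0.65 [ 0.4895 -0.3707]
0.75 [ 0.4829 -0.3675]
```

View pics/k1.png

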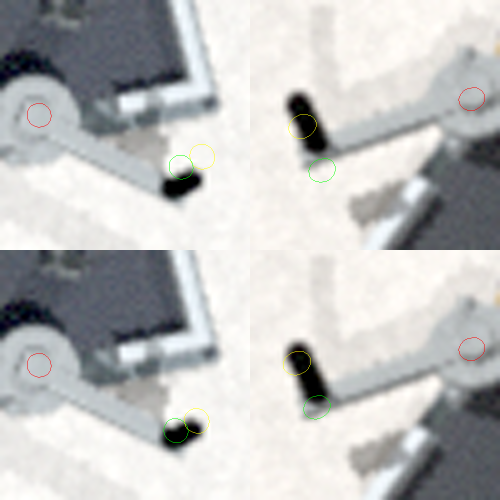

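```bash
cat >> h.py <<'E'
from scipy.spatial.transform import Rotation as Rn
def yaw_of(q):
    R=Rn.from_quat([q[1],q[2],q[3],q[0]]).as_matrix(); return np.arctan2(R[1,0],R[0,0]),R
def plan(tgt,yaw=None,vmax=3.6,o=None):
    o=o or get_obs(); p=o["tcp_pos"]; y0,R=yaw_of(o["tcp_rot"])
    print("now",p,"yaw",round(y0,4),"F",o["ft_force"],"op",round(float(o["opening"]),3),"t",round(float(o["time_s"]),1),"q6",round(o["q"][5],2),"tilt",np.round(R[2],3))
    if yaw is not None:
        d=(yaw-y0+np.pi/2)%np.pi-np.pi/2; n=int(np.ceil(abs(np.degrees(d))/6.5)); print("wz total %.2f -> %d rows of %.2f"%(-np.degrees(d),n,-np.degrees(d)/max(n,1)))
        y0+=d
    c,s=np.cos(y0),np.sin(y0); Rd=np.array([[c,s,0],[s,-c,0],[0,0,-1]])
    if yaw is None: Rd=R
    v=Rd.T@(np.array(tgt)-p)*100; n=int(np.ceil(np.linalg.norm(v)/vmax)); print("tool shift cm",np.round(v,2),"->",n,"rows of",np.round(v/max(n,1),2))
E
python3 - <<'E'
import plant; print([n for n in dir(plant) if n[0]!='_'])
try: print(plant.tip_extent)
except Exception as e: print(e)
from h import *
plan([.486,-.369,.16],1.124)
plan([.166,-.551,.256],1.124)
E
```

```text
['MotionError', 'cut_out', 'get_obs', 'grab_frame', 'sign_off', 'tip_extent']
0.025
now [ 0.1659 -0.5506  0.2563] yaw 0.2928 F [ 0.8211 -0.5571 -0.3632] op 1.002 t 2.1 q6 -0.12 tilt [-0.  0. -1.]
wz total -47.63 -> 8 rows of -5.95
tool shift cm [30.2  21.02  9.63] -> 11 rows of [2.75 1.91 0.88]
now [ 0.1659 -0.5506  0.2563] yaw 0.2928 F [ 0.8211 -0.5571 -0.3632] op 1.002 t 2.1 q6 -0.12 tilt [-0.  0. -1.]
wz total -47.63 -> 8 rows of -5.95
tool shift cm [-0.04  0.02  0.03] -> 1 rows of [-0.04  0.02  0.03]
```

Candidates (in the 784-px top picture): there are two stands, at (522,322), the larger, and (632,335). There is a yellow decoy plate at (570,235). The hubs are at (410,292), which is left with its keyway to +y, (408,376), which is plain, and (284,366), which is right with its keyway to -y. I choose the larger stand. Its key points to stand -y, so it is shaft_right and takes hub_right at (284,366); the close crops confirmed this.

Emit:
step_arm([
  {"wz":-6,"grip":4},
  {"wz":-6},
  {"wz":-6},
  {"wz":-6},
  {"wz":-6},
  {"wz":-6},
  {"wz":-6},
  {"wz":-5.6},
  {},
], newtons=30)

```text
schema error: expected keys x, y, z, wx, wy, wz, grip
```

Emit:
step_arm([
  {"x":2.75,"y":1.91,"z":0.88},
  {"x":2.75,"y":1.91,"z":0.88},
  {"x":2.75,"y":1.91,"z":0.88},
  {"x":2.75,"y":1.91,"z":0.88},
  {"x":2.75,"y":1.91,"z":0.88},
  {"x":2.75,"y":1.91,"z":0.88},
  {"x":2.75,"y":1.91,"z":0.88},
  {"x":2.75,"y":1.91,"z":0.88},
  {"x":2.75,"y":1.91,"z":0.88},
  {"x":2.75,"y":1.91,"z":0.88},
  {"x":2.75,"y":1.91,"z":0.88},
  {},
])

```text
schema error: expected keys x, y, z, wx, wy, wz, grip
```

```bash
python3 - <<'E'
from h import *
plan([.486,-.369,.16],1.124)
f=avg("top",3);g=avg("scene",3)
cv2.imwrite("pics/v1.png",np.hstack([over(f,(385,250),50,4,None,[]),over(g,(180,250),50,4,None,[])]))
E
```

```text
now [ 0.1659 -0.5506  0.2563] yaw 0.2928 F [ 0.8211 -0.5571 -0.3632] op 1.002 t 2.1 q6 -0.12 tilt [-0.  0. -1.]
wz total -47.63 -> 8 rows of -5.95
tool shift cm [30.2  21.02  9.63] -> 11 rows of [2.75 1.91 0.88]
```

View pics/v1.png

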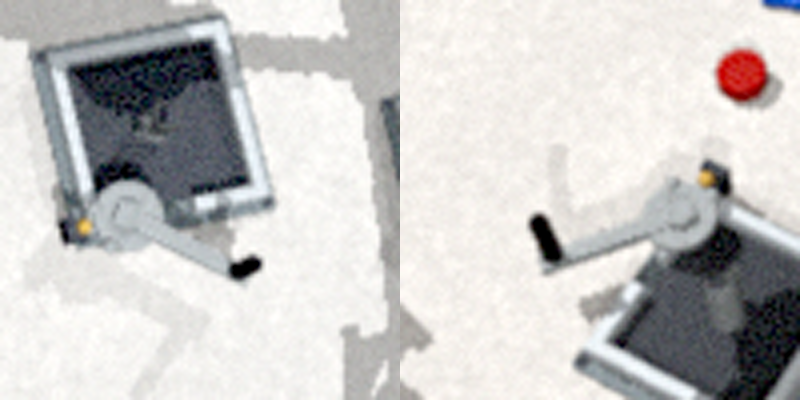

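Emit:
step_arm([
  {"x":2.5,"y":-0.5,"z":0,"wx":0,"wy":0,"wz":-6,"grip":4},
  {"x":2.5,"y":0,"z":0,"wx":0,"wy":0,"wz":-6,"grip":4},
  {"x":2.5,"y":0,"z":0,"wx":0,"wy":0,"wz":-6,"grip":4},
  {"x":2.5,"y":0,"z":0,"wx":0,"wy":0,"wz":-6,"grip":4},
  {"x":2.5,"y":0,"z":0,"wx":0,"wy":0,"wz":-6,"grip":4},
  {"x":2.5,"y":0,"z":1,"wx":0,"wy":0,"wz":-6,"grip":4},
  {"x":2.5,"y":0,"z":1,"wx":0,"wy":0,"wz":-6,"grip":4},
  {"x":0,"y":0,"z":1,"wx":0,"wy":0,"wz":-5.6,"grip":4},
  {"x":0,"y":0,"z":0,"wx":0,"wy":0,"wz":0,"grip":4},
], newtons=30)

```text
time_s: 3.15
tcp_pos: [0.3054, -0.4459, 0.2246]
tcp_rot: [-0.002, 0.845, 0.534, 0.0]
ft_force: [-1.0, -0.4, -0.9]
opening: 0.468
```

```bash
python3 - <<'E'
from h import *
plan([.486,-.369,.14],1.124)
E
```

```text
now [ 0.3054 -0.4459  0.2246] yaw 1.1275 F [-1.0355 -0.4351 -0.8933] op 0.468 t 3.1 q6 -0.66 tilt [ 0.002 -0.003 -1.   ]
wz total 0.20 -> 1 rows of 0.20
tool shift cm [14.74 12.96  8.46] -> 6 rows of [2.46 2.16 1.41]
```

Emit:
step_arm([
  {"x":2.4,"y":2.1,"z":1.4,"wx":0,"wy":0,"wz":0,"grip":4},
  {"x":2.4,"y":2.1,"z":1.4,"wx":0,"wy":0,"wz":0,"grip":4},
  {"x":2.4,"y":2.1,"z":1.4,"wx":0,"wy":0,"wz":0,"grip":4},
  {"x":2.4,"y":2.1,"z":1.4,"wx":0,"wy":0,"wz":0,"grip":4},
  {"x":2.4,"y":2.1,"z":1.4,"wx":0,"wy":0,"wz":0,"grip":4},
  {"x":2.7,"y":2.4,"z":1.4,"wx":0,"wy":0,"wz":0,"grip":4},
  {"x":0,"y":0,"z":0,"wx":0,"wy":0,"wz":0,"grip":4},
  {"x":0,"y":0,"z":0,"wx":0,"wy":0,"wz":0,"grip":4},
])

```text
time_s: 3.82
tcp_pos: [0.486, -0.3711, 0.1415]
tcp_rot: [-0.001, 0.846, 0.533, -0.0]
ft_force: [0.2, 0.7, 0.2]
opening: 0.471
```

```bash
python3 - <<'E'
from h import *
plan([.486,-.369,.14],1.124)
f=avg("top",3);g=avg("scene",3)
cv2.imwrite("pics/v2.png",np.hstack([over(f,(385,250),50,4,None,[]),over(g,(180,250),50,4,None,[])]))
E
```

```text
now [ 0.486  -0.3711  0.1415] yaw 1.1239 F [0.1685 0.7305 0.2496] op 0.471 t 3.8 q6 -0.32 tilt [-0.    -0.001 -1.   ]
wz total -0.01 -> 1 rows of -0.01
tool shift cm [ 0.19 -0.1   0.15] -> 1 rows of [ 0.19 -0.1   0.15]
```

View pics/v2.png

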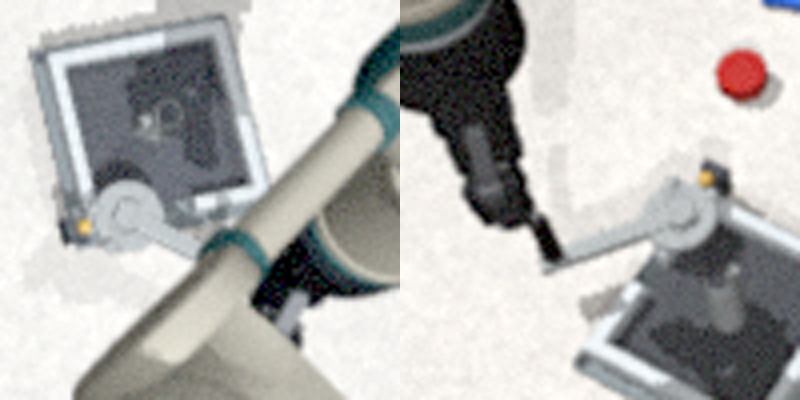

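Emit:
step_arm([
  {"x":0.2,"y":-0.1,"z":2.4,"wx":0,"wy":0,"wz":0,"grip":4},
  {"x":0,"y":0,"z":1.5,"wx":0,"wy":0,"wz":0,"grip":4},
  {"x":0,"y":0,"z":1,"wx":0,"wy":0,"wz":0,"grip":4},
  {"x":0,"y":0,"z":1,"wx":0,"wy":0,"wz":0,"grip":4},
  {"x":0,"y":0,"z":0.8,"wx":0,"wy":0,"wz":0,"grip":4},
  {"x":0,"y":0,"z":0.4,"wx":0,"wy":0,"wz":0,"grip":4},
  {"x":0,"y":0,"z":0,"wx":0,"wy":0,"wz":0,"grip":4},
])

```text
time_s: 4.7
tcp_pos: [0.4846, -0.369, 0.0706]
tcp_rot: [-0.001, 0.846, 0.533, -0.0]
ft_force: [-0.5, 0.3, 1.3]
opening: 0.474
```

Emit:
step_arm([
  {"x":0,"y":0,"z":0,"wx":0,"wy":0,"wz":0,"grip":2.4},
  {"x":0,"y":0,"z":0,"wx":0,"wy":0,"wz":0,"grip":2.0},
  {"x":0,"y":0,"z":0,"wx":0,"wy":0,"wz":0,"grip":1.6},
  {"x":0,"y":0,"z":0,"wx":0,"wy":0,"wz":0,"grip":1.2},
  {"x":0,"y":0,"z":0,"wx":0,"wy":0,"wz":0,"grip":1.0},
  {"x":0,"y":0,"z":0,"wx":0,"wy":0,"wz":0,"grip":1.0},
  {"x":0,"y":0,"z":0,"wx":0,"wy":0,"wz":0,"grip":1.0},
], newtons=20)

```text
time_s: 5.28
tcp_pos: [0.4852, -0.3694, 0.0719]
tcp_rot: [0.0, 0.846, 0.533, 0.0]
ft_force: [-0.8, 0.4, 3.7]
opening: 0.129
```

```bash
python3 - <<'E'
from h import *
plan([.486,-.369,.068],1.124)
g=avg("scene",3)
cv2.imwrite("pics/v3.png",over(g,(180,250),50,6,None,[]))
E
```

```text
now [ 0.4852 -0.3694  0.0719] yaw 1.1236 F [-0.8007  0.4239  3.7064] op 0.129 t 5.3 q6 -0.32 tilt [-0.     0.001 -1.   ]
wz total -0.02 -> 1 rows of -0.02
tool shift cm [0.07 0.06 0.39] -> 1 rows of [0.07 0.06 0.39]
```

View pics/v3.png

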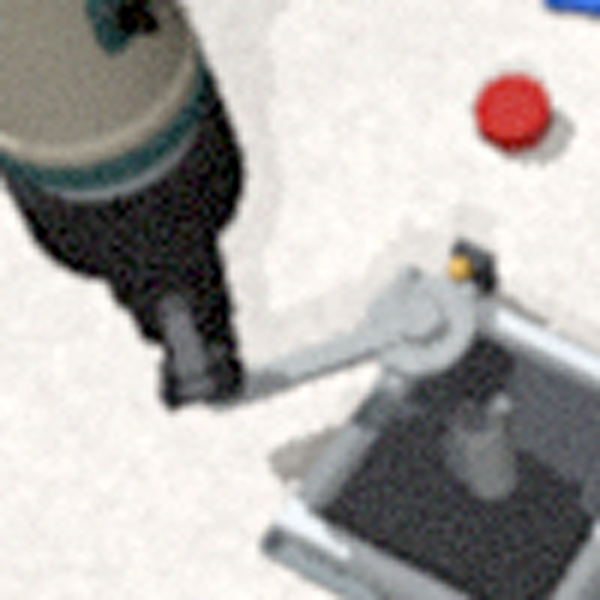

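Emit:
step_arm([
  {"x":0.04,"y":-0.74,"z":-0.2,"wx":0,"wy":0,"wz":5.7,"grip":1.0},
  {"x":0.04,"y":-0.74,"z":0,"wx":0,"wy":0,"wz":5.7,"grip":1.0},
  {"x":0.04,"y":-0.74,"z":0,"wx":0,"wy":0,"wz":5.7,"grip":1.0},
  {"x":0.04,"y":-0.74,"z":0,"wx":0,"wy":0,"wz":5.7,"grip":1.0},
  {"x":0.04,"y":-0.74,"z":0,"wx":0,"wy":0,"wz":5.7,"grip":1.0},
], newtons=30)

```text
time_s: 5.85
tcp_pos: [0.4557, -0.346, 0.0721]
tcp_rot: [0.0, 0.952, 0.306, -0.001]
ft_force: [-1.3, -5.5, -5.2]
opening: 0.128
```

```bash
cat >> h.py <<'E'
S0=np.array([.5789,-.3218,3.3956])
HG=np.array([.5181,-.3025])
def knob(th,S=S0,r=.074):
    a=S[2]+np.pi/2-th; return HG+r*np.array([np.cos(a),np.sin(a)]),a
def kth():
    o=get_obs(); d=o["tcp_pos"][:2]-HG; a=np.arctan2(d[1],d[0]); print("theta",(S0[2]+np.pi/2-a)%(2*np.pi),"r",np.hypot(*d))
E
python3 - <<'E'
from h import *
kth()
for t in (1.2,1.5,1.7,1.75): 
  k,a=knob(t); print(t); plan([k[0],k[1],.073],a)
E
```

```text
theta 1.2161197003222108 r 0.07611534595037979
1.2
now [ 0.4557 -0.346   0.0721] yaw 0.6219 F [-1.348  -5.51   -5.1604] op 0.128 t 5.8 q6 0.18 tilt [-0.002 -0.    -1.   ]
wz total -0.17 -> 1 rows of -0.17
tool shift cm [ 0.21  0.12 -0.09] -> 1 rows of [ 0.21  0.12 -0.09]
1.5
now [ 0.4557 -0.346   0.0721] yaw 0.6219 F [-1.348  -5.51   -5.1604] op 0.128 t 5.8 q6 0.18 tilt [-0.002 -0.    -1.   ]
wz total 17.02 -> 3 rows of 5.67
tool shift cm [-0.09 -2.13 -0.09] -> 1 rows of [-0.09 -2.13 -0.09]
1.7
now [ 0.4557 -0.346   0.0721] yaw 0.6219 F [-1.348  -5.51   -5.1604] op 0.128 t 5.8 q6 0.18 tilt [-0.002 -0.    -1.   ]
wz total 28.48 -> 5 rows of 5.70
tool shift cm [-0.66 -3.54 -0.09] -> 2 rows of [-0.33 -1.77 -0.04]
1.75
now [ 0.4557 -0.346   0.0721] yaw 0.6219 F [-1.348  -5.51   -5.1604] op 0.128 t 5.8 q6 0.18 tilt [-0.002 -0.    -1.   ]
wz total 31.35 -> 5 rows of 6.27
tool shift cm [-0.85 -3.87 -0.09] -> 2 rows of [-0.42 -1.94 -0.04]
```

Emit:
step_arm([
  {"x":0.04,"y":-0.74,"z":0,"wx":0,"wy":0,"wz":5.7,"grip":1.0},
  {"x":0.05,"y":-0.74,"z":0,"wx":0,"wy":0,"wz":5.7,"grip":1.0},
  {"x":0.05,"y":-0.74,"z":0,"wx":0,"wy":0,"wz":5.7,"grip":1.0},
  {"x":0.05,"y":-0.74,"z":0,"wx":0,"wy":0,"wz":5.7,"grip":1.0},
  {"x":0.05,"y":-0.74,"z":0,"wx":0,"wy":0,"wz":5.7,"grip":1.0},
  {"x":0,"y":0,"z":0,"wx":0,"wy":0,"wz":0,"grip":1.0},
  {"x":0,"y":0,"z":0,"wx":0,"wy":0,"wz":0,"grip":1.0},
])

```text
time_s: 6.43
tcp_pos: [0.4408, -0.3099, 0.072]
tcp_rot: [-0.002, 0.998, 0.065, -0.003]
ft_force: [-5.5, 0.3, -0.4]
opening: 0.131
```

```bash
python3 - <<'E'
from h import *
kth()
k,a=knob(1.7);  plan([k[0],k[1],.073],a)
E
```

```text
theta 1.7296411618266987 r 0.07762363674506945
now [ 0.4408 -0.3099  0.072 ] yaw 0.1297 F [-5.5457  0.3064 -0.3975] op 0.131 t 6.4 q6 0.7 tilt [-0.006 -0.004 -1.   ]
wz total 0.28 -> 1 rows of 0.28
tool shift cm [ 0.36  0.23 -0.1 ] -> 1 rows of [ 0.36  0.23 -0.1 ]
```

Emit:
step_arm([
  {"x":0.1,"y":-0.3,"z":0,"wx":0,"wy":0,"wz":0,"grip":1.0},
  {"x":0.1,"y":-0.3,"z":0,"wx":0,"wy":0,"wz":0,"grip":1.0},
  {"x":0,"y":0,"z":0,"wx":0,"wy":0,"wz":0,"grip":1.0},
])

```text
time_s: 6.68
tcp_pos: [0.441, -0.3092, 0.0722]
tcp_rot: [0.004, 0.998, 0.067, -0.005]
ft_force: [-12.6, -16.3, -4.8]
opening: 0.127
```

```bash
python3 - <<'E'
from h import *
kth()
k,a=knob(1.7);  plan([k[0],k[1],.073],a)
E
```

```text
theta 1.7376569321809914 r 0.0774075390344057
now [ 0.441  -0.3092  0.0722] yaw 0.134 F [-12.603  -16.3163  -4.8139] op 0.127 t 6.7 q6 0.71 tilt [-0.01   0.007 -1.   ]
wz total 0.53 -> 1 rows of 0.53
tool shift cm [ 0.34  0.29 -0.08] -> 1 rows of [ 0.34  0.29 -0.08]
```

Emit:
step_arm([
  {"x":0,"y":0.4,"z":0,"wx":0,"wy":0,"wz":0,"grip":2.0},
  {"x":0,"y":0,"z":0,"wx":0,"wy":0,"wz":0,"grip":4.0},
  {"x":0,"y":0,"z":0,"wx":0,"wy":0,"wz":0,"grip":4.0},
  {"x":0,"y":0,"z":0,"wx":0,"wy":0,"wz":0,"grip":4.0},
  {"x":0,"y":0,"z":-2,"wx":0,"wy":0,"wz":0,"grip":4.0},
  {"x":0,"y":0,"z":-3,"wx":0,"wy":0,"wz":0,"grip":4.0},
  {"x":0,"y":0,"z":-4,"wx":0,"wy":0,"wz":0,"grip":4.0},
  {"x":-2,"y":-3,"z":-2,"wx":0,"wy":0,"wz":0,"grip":8.5},
  {"x":-2,"y":-3,"z":-2,"wx":0,"wy":0,"wz":0,"grip":8.5},
  {"x":-2,"y":-3,"z":0,"wx":0,"wy":0,"wz":0,"grip":8.5},
  {"x":-2,"y":-3,"z":0,"wx":0,"wy":0,"wz":0,"grip":8.5},
  {"x":-2,"y":-3,"z":0,"wx":0,"wy":0,"wz":0,"grip":8.5},
])

```text
time_s: 7.68
tcp_pos: [0.3262, -0.1714, 0.2036]
tcp_rot: [0.0, 0.998, 0.065, 0.001]
ft_force: [0.1, 0.3, -0.1]
opening: 0.997
```

```bash
python3 - <<'E'
from h import *
st()
f=avg("top",6);g=avg("scene",6)
np.savez("f1.npz",t=f["avg"],s=g["avg"])
for n,F in(("t",f),("s",g)):
  cv2.imwrite(f"pics/v4{n}.png",cv2.resize(np.clip(F["avg"]*1.5,0,255)[:,:,::-1].astype(np.uint8),(784,588)))
E
```

```text
t 7.68 p [ 0.3262 -0.1714  0.2036] q [0.0001 0.9979 0.0645 0.0006] F [ 0.1052  0.3293 -0.083 ] op 0.9967538505152091
```

View pics/v4t.png

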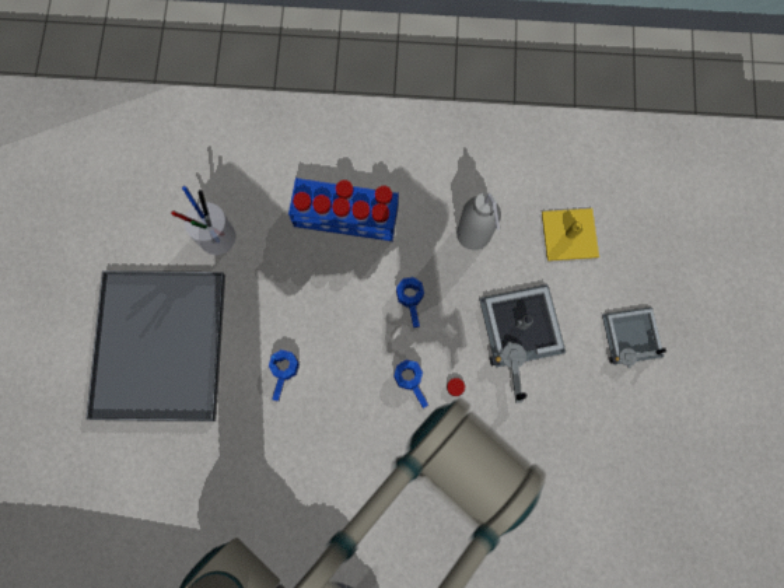

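View pics/v4s.png

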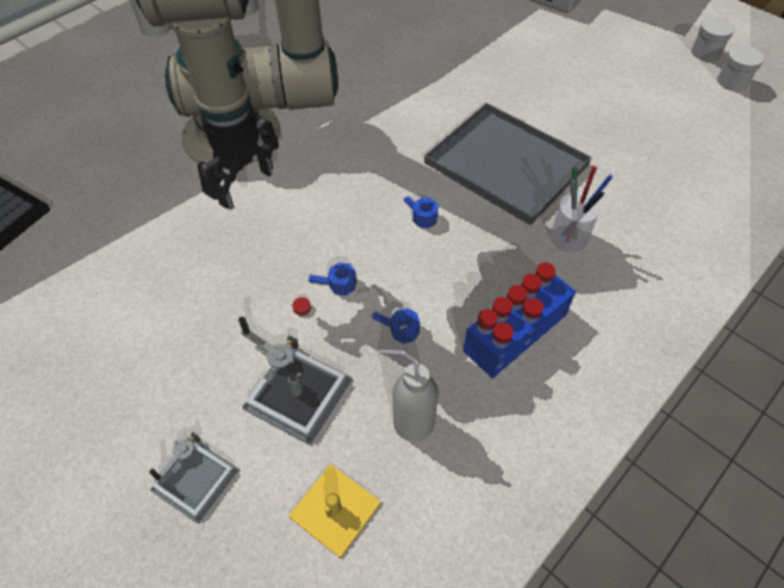

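```bash
cat >> h.py <<'E'
from scipy.optimize import minimize
def hubpts(x,y,yaw,z=0):
    t=np.pi/8+np.arange(8)*np.pi/4; r=.024/np.cos(np.pi/8)
    o=np.c_[r*np.cos(t),r*np.sin(t)]
    O=np.vstack([np.c_[o,0*t],np.c_[o,0*t+.034]])
    A=np.array([[a,b,c] for a in(.0,.064) for b in(-.006,.006) for c in(0,.008)])
    return T(O,x,y,yaw,z),T(A,x,y,yaw,z)
def render(f,p,win,ss=4,z=0):
    x0,y0,w,h=win; m=np.zeros((h*ss,w*ss),np.uint8)
    for P in hubpts(*p,z):
        q=(np.array([pj(f,X) for X in P])-[x0,y0]+.5)*ss
        cv2.fillConvexPoly(m,cv2.convexHull((q*16).astype(np.int32)),255,shift=4)
    return cv2.resize(m,(w,h),interpolation=cv2.INTER_AREA)/255.
def bluemask(f):
    a=f["avg"] if "avg" in f else f["frame"].astype(float)
    hsv=cv2.cvtColor(np.clip(a,0,255).astype(np.uint8),cv2.COLOR_RGB2HSV)
    return ((hsv[...,0]>105)&(hsv[...,0]<125)&(hsv[...,1]>130)).astype(float)
def fithub(frs,p0,z=0,hole=True,tol=.05):
    dat=[]
    for f in frs:
        u=pj(f,[p0[0],p0[1],.015+z]).astype(int); win=(u[0]-45,u[1]-45,90,90)
        m=bluemask(f)[win[1]:win[1]+90,win[0]:win[0]+90]
        n,lab=cv2.connectedComponents((m>0).astype(np.uint8))
        r0=render(f,p0,win,z=z); cnt=np.bincount(lab.ravel(),weights=r0.ravel()); cnt[0]=0
        m=(lab==cnt.argmax()).astype(np.uint8)
        # fill hole
        cs,_=cv2.findContours(m,cv2.RETR_EXTERNAL,cv2.CHAIN_APPROX_NONE); m2=np.zeros_like(m); cv2.drawContours(m2,cs,-1,1,-1)
        dat.append((f,win,m2.astype(float)))
    def cost(p):
        return sum(np.abs(render(f,p,w,z=z)-m).sum() for f,w,m in dat)
    best=None
    for dy in (-.3,0,.3):
        s=np.array([p0[0],p0[1],p0[2]+dy]); sim=np.vstack([s,s+[.01,0,0],s+[0,.01,0],s+[0,0,.2]])
        r=minimize(cost,s,method="Nelder-Mead",options=dict(initial_simplex=sim,xatol=1e-5,fatol=1e-3))
        if best is None or r.fun<best.fun: best=r
    return best.x,best.fun,sum(m.sum() for _,_,m in dat)
def load(n):
    f=grab_frame("top");g=grab_frame("scene"); d=np.load(n); f["avg"]=d["t"];g["avg"]=d["s"]; return f,g
E
python3 - <<'E'
from h import *
f,g=load("f1.npz"); s=560/784
for nm,uv,yw in(("left",(410,292),3.2),("plain",(408,376),3.5),("right",(284,366),2.9)):
    p=bp(f,(uv[0]*s,uv[1]*s),.03)
    for fr in ([f],[g],[f,g]): print(nm,*fithub(fr,[p[0],p[1],yw]))
E
```

```text
left [ 0.6236 -0.1099  3.3969] 47.90196078431373 379.0
left [ 0.6207 -0.1092  3.3657] 88.51372549019607 434.0
left [ 0.6233 -0.1098  3.3917] 143.24705882352941 813.0
plain [ 0.472  -0.1151  3.7136] 48.38431372549019 379.0
plain [ 0.4705 -0.1139  3.6847] 85.0078431372549 400.0
plain [ 0.4719 -0.1149  3.7178] 138.36078431372547 779.0
right [0.4762 0.1078 2.9462] 55.70196078431373 398.0
right [0.4735 0.1098 2.9292] 55.32156862745098 334.0
right [0.4756 0.1083 2.9403] 121.24313725490197 732.0
```

```bash
python3 - <<'E'
from h import *
plan([.4755,.108,.10],2.938)
E
```

```text
now [ 0.3274 -0.1733  0.2031] yaw 0.1285 F [-0.5005  0.2995 -0.1397] op 0.996 t 8.4 q6 0.77 tilt [-0. -0. -1.]
wz total 19.03 -> 3 rows of 6.34
tool shift cm [  8.81 -30.55  10.31] -> 10 rows of [ 0.88 -3.05  1.03]
```

Emit:
step_arm([
  {"x":0,"y":0,"z":1,"wx":0,"wy":0,"wz":6.4,"grip":8.5},
  {"x":0,"y":0,"z":1,"wx":0,"wy":0,"wz":6.4,"grip":8.5},
  {"x":0,"y":0,"z":1,"wx":0,"wy":0,"wz":6.2,"grip":8.5},
  {"x":0.98,"y":-3.4,"z":0.8,"wx":0,"wy":0,"wz":0,"grip":8.5},
  {"x":0.98,"y":-3.4,"z":0.8,"wx":0,"wy":0,"wz":0,"grip":8.5},
  {"x":0.98,"y":-3.4,"z":0.8,"wx":0,"wy":0,"wz":0,"grip":8.5},
  {"x":0.98,"y":-3.4,"z":0.8,"wx":0,"wy":0,"wz":0,"grip":8.5},
  {"x":0.98,"y":-3.4,"z":0.8,"wx":0,"wy":0,"wz":0,"grip":8.5},
  {"x":0.98,"y":-3.4,"z":0.8,"wx":0,"wy":0,"wz":0,"grip":8.5},
  {"x":0.98,"y":-3.4,"z":0.8,"wx":0,"wy":0,"wz":0,"grip":8.5},
  {"x":0.98,"y":-3.4,"z":0.8,"wx":0,"wy":0,"wz":0,"grip":8.5},
  {"x":0.98,"y":-3.35,"z":0.9,"wx":0,"wy":0,"wz":0,"grip":8.5},
])

```text
time_s: 9.38
tcp_pos: [0.476, 0.1103, 0.0998]
tcp_rot: [0.0, 0.995, -0.101, 0.0]
ft_force: [-0.1, -0.8, 0.0]
opening: 1.0
```

Emit:
step_arm([
  {"x":0,"y":0,"z":0,"wx":0,"wy":0,"wz":0,"grip":8.5},
  {"x":0,"y":0,"z":0,"wx":0,"wy":0,"wz":0,"grip":8.5},
])

```text
time_s: 9.55
tcp_pos: [0.4755, 0.1097, 0.0994]
tcp_rot: [0.0, 0.995, -0.1, -0.001]
ft_force: [1.1, -0.1, -0.0]
opening: 0.997
```

```bash
python3 - <<'E'
from h import *
plan([.4755,.108,.028],2.938)
f=avg("top",3);g=avg("scene",3)
cv2.imwrite("pics/v5.png",np.hstack([over(f,(205,262),50,4,None,[]),over(g,(303,152),50,4,None,[])]))
E
```

```text
now [0.4755 0.1097 0.0994] yaw -0.1995 F [ 1.0728 -0.1403 -0.0061] op 0.997 t 9.6 q6 1.85 tilt [-0.001  0.001 -1.   ]
wz total 0.23 -> 1 rows of 0.23
tool shift cm [0.04 0.16 7.14] -> 2 rows of [0.02 0.08 3.57]
```

View pics/v5.png

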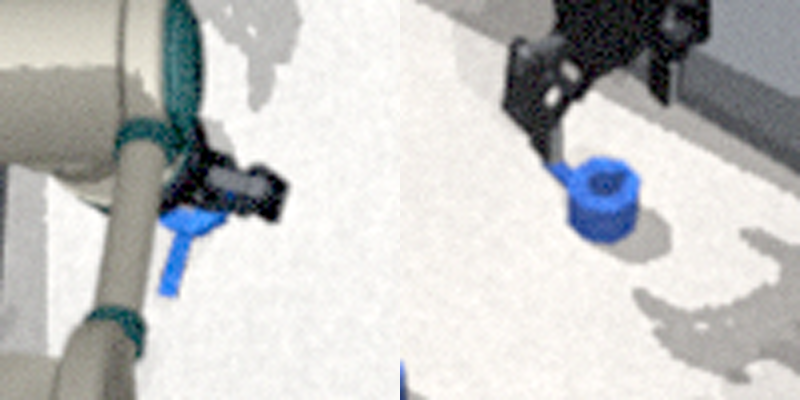

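Emit:
step_arm([
  {"x":0,"y":0.15,"z":2.5,"wx":0,"wy":0,"wz":0,"grip":8.5},
  {"x":0,"y":0,"z":2,"wx":0,"wy":0,"wz":0,"grip":8.5},
  {"x":0,"y":0,"z":1.5,"wx":0,"wy":0,"wz":0,"grip":8.5},
  {"x":0,"y":0,"z":1.1,"wx":0,"wy":0,"wz":0,"grip":8.5},
  {"x":0,"y":0,"z":0,"wx":0,"wy":0,"wz":0,"grip":7},
  {"x":0,"y":0,"z":0,"wx":0,"wy":0,"wz":0,"grip":6},
  {"x":0,"y":0,"z":0,"wx":0,"wy":0,"wz":0,"grip":5.4},
  {"x":0,"y":0,"z":0,"wx":0,"wy":0,"wz":0,"grip":5},
  {"x":0,"y":0,"z":0,"wx":0,"wy":0,"wz":0,"grip":4.5},
  {"x":0,"y":0,"z":0,"wx":0,"wy":0,"wz":0,"grip":4.5},
  {"x":0,"y":0,"z":0,"wx":0,"wy":0,"wz":0,"grip":4.5},
], newtons=40)

```text
time_s: 10.77
tcp_pos: [0.4758, 0.1069, 0.0305]
tcp_rot: [-0.0, 0.995, -0.101, 0.001]
ft_force: [-1.0, -0.0, 5.5]
opening: 0.553
```

```bash
python3 - <<'E'
from h import *
plan([.4755,.108,.028],2.938)
f=avg("top",3);g=avg("scene",3)
cv2.imwrite("pics/v6.png",np.hstack([over(f,(205,262),50,4,None,[]),over(g,(303,152),50,4,None,[])]))
E
```

```text
now [0.4758 0.1069 0.0305] yaw -0.2028 F [-1.0114 -0.0362  5.4609] op 0.553 t 10.8 q6 1.85 tilt [ 0.003 -0.    -1.   ]
wz total 0.04 -> 1 rows of 0.04
tool shift cm [-0.05 -0.1   0.25] -> 1 rows of [-0.05 -0.1   0.25]
```

View pics/v6.png

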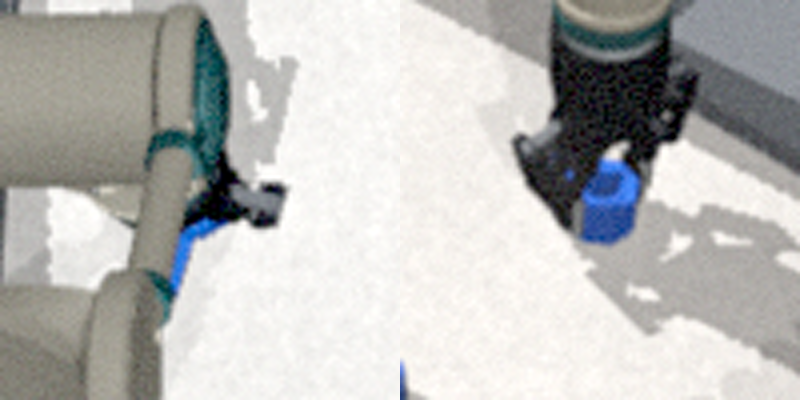

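```bash
cat > fs2.py <<'E'
from h import *
import sys
f,g=load("f1.npz")
p=[float(v) for v in sys.argv[1:4]]; sh=[float(v) for v in sys.argv[4:6]]
P=[(T(sq(.05,.022),*p),(0,255,0)),(T(sq(.066,0),*p),(255,0,255)),(T(sq(.058,.022),*p),(0,128,255))]
a=over(f,(374,232),35,8,None,P);b=over(g,(212,278),40,7,None,P)
cv2.imwrite("pics/s1.png",np.hstack([cv2.resize(a,(400,400)),cv2.resize(b,(400,400))]))
q=[p[0]+sh[0],p[1]+sh[1],p[2]]
k=[(T(np.array([[x,-y,z] for (x,y) in((-.003,.0095),(-.003,.015),(.003,.015),(.003,.0095))]),*q),(0,0,255)) for z in(.012,.048)]
k+=[(T(circ(0,0,.058,.008),*q),(255,255,0)),(T(circ(0,0,.012,.01),*q),(255,255,0))]
t=[]
for P in ([],k): t.append(np.hstack([cv2.resize(over(F,c,15,20,None,P,.6),(400,300)) for F,c in((f,(374,228)),(g,(212,270)))]))
cv2.imwrite("pics/s2.png",np.vstack(t))
E
python3 fs2.py .5789 -.3218 3.3956 0 0
```

```text
(no output)
```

View pics/s1.png

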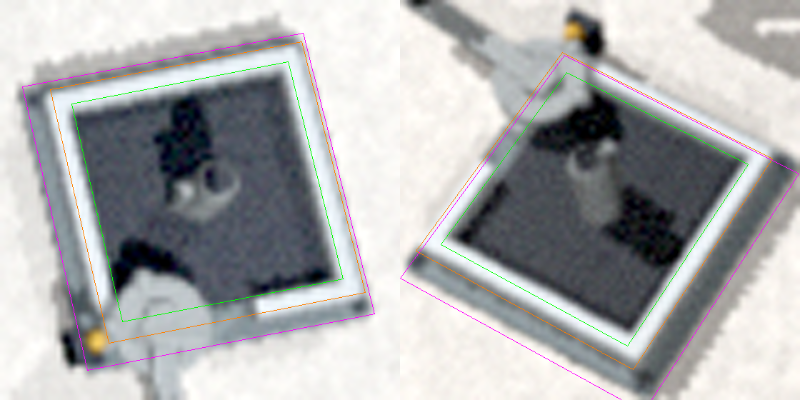

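View pics/s2.png

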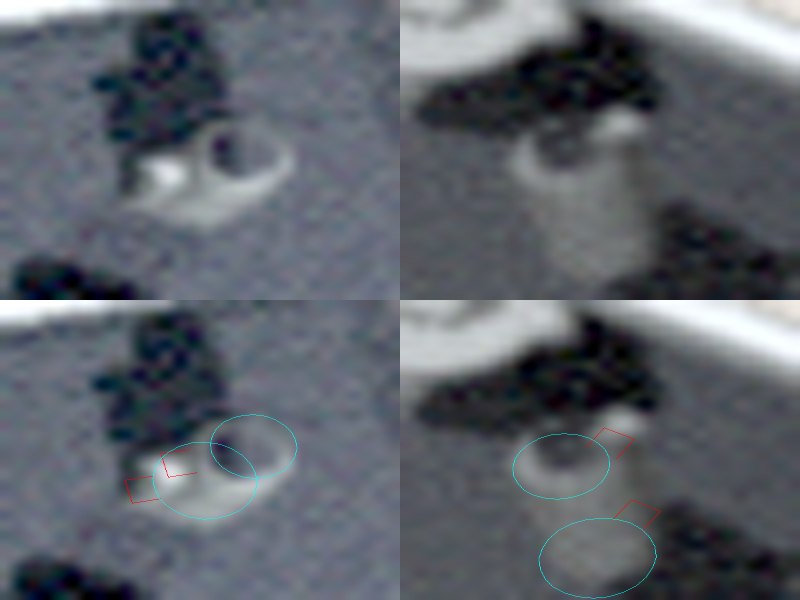

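Emit:
step_arm([
  {"x":0,"y":0,"z":-1,"wx":0,"wy":0,"wz":0,"grip":4.5},
  {"x":0,"y":0,"z":-2,"wx":0,"wy":0,"wz":-6.5,"grip":4.5},
  {"x":0,"y":0,"z":-2,"wx":0,"wy":0,"wz":-6.5,"grip":4.5},
  {"x":0,"y":0,"z":-1.5,"wx":0,"wy":0,"wz":-6.5,"grip":4.5},
  {"x":0,"y":0,"z":-0.5,"wx":0,"wy":0,"wz":-6.7,"grip":4.5},
  {"x":0,"y":0,"z":0,"wx":0,"wy":0,"wz":0,"grip":4.5},
], newtons=50)

```text
time_s: 11.67
tcp_pos: [0.4759, 0.1071, 0.101]
tcp_rot: [0.0, 0.992, 0.128, 0.002]
ft_force: [-0.2, 0.0, -0.2]
opening: 0.552
```

```bash
python3 - <<'E'
from h import *
plan([.5768,-.320,.105],3.3956)
E
```

```text
now [0.4759 0.1071 0.101 ] yaw 0.2564 F [-0.1768  0.0458 -0.2275] op 0.552 t 11.7 q6 1.39 tilt [ 0.004  0.001 -1.   ]
wz total 0.14 -> 1 rows of 0.14
tool shift cm [-0.97 43.87 -0.4 ] -> 13 rows of [-0.07  3.37 -0.03]
```

Emit:
step_arm([
  {"x":-0.08,"y":3.6,"z":-0.05,"wx":0,"wy":0,"wz":0,"grip":4.5},
  {"x":-0.08,"y":3.6,"z":-0.05,"wx":0,"wy":0,"wz":0,"grip":4.5},
  {"x":-0.08,"y":3.6,"z":-0.05,"wx":0,"wy":0,"wz":0,"grip":4.5},
  {"x":-0.08,"y":3.6,"z":-0.05,"wx":0,"wy":0,"wz":0,"grip":4.5},
  {"x":-0.08,"y":3.6,"z":-0.05,"wx":0,"wy":0,"wz":0,"grip":4.5},
  {"x":-0.08,"y":3.6,"z":-0.05,"wx":0,"wy":0,"wz":0,"grip":4.5},
  {"x":-0.08,"y":3.6,"z":-0.05,"wx":0,"wy":0,"wz":0,"grip":4.5},
  {"x":-0.08,"y":3.6,"z":-0.05,"wx":0,"wy":0,"wz":0,"grip":4.5},
  {"x":-0.08,"y":3.6,"z":0,"wx":0,"wy":0,"wz":0,"grip":4.5},
  {"x":-0.08,"y":3.6,"z":0,"wx":0,"wy":0,"wz":0,"grip":4.5},
  {"x":-0.08,"y":3.6,"z":0,"wx":0,"wy":0,"wz":0,"grip":4.5},
  {"x":-0.08,"y":3.6,"z":0,"wx":0,"wy":0,"wz":0,"grip":4.5},
])

```text
time_s: 12.67
tcp_pos: [0.5738, -0.315, 0.1022]
tcp_rot: [-0.001, 0.992, 0.125, -0.001]
ft_force: [0.8, 1.2, -1.2]
opening: 0.552
```

Emit:
step_arm([
  {"x":0,"y":0.6,"z":0,"wx":0,"wy":0,"wz":0,"grip":4.5},
  {"x":0,"y":0,"z":0,"wx":0,"wy":0,"wz":0,"grip":4.5},
  {"x":0,"y":0,"z":0,"wx":0,"wy":0,"wz":0,"grip":4.5},
])

```text
time_s: 12.92
tcp_pos: [0.5748, -0.3186, 0.102]
tcp_rot: [-0.001, 0.992, 0.126, -0.001]
ft_force: [0.5, 0.5, -1.7]
opening: 0.557
```

```bash
python3 - <<'E'
from h import *
plan([.5768,-.320,.105],3.3956)
f=avg("top",6);g=avg("scene",6)
np.savez("f2.npz",t=f["avg"],s=g["avg"])
p=get_obs()["tcp_pos"]
H=hubpts(p[0],p[1],yaw_of(get_obs()["tcp_rot"])[0]+np.pi,p[2]-.0305)
P=[(np.vstack([h[i:i+8],h[i:i+1]]),(0,255,255)) for h in H[:1] for i in(0,8)]+[(H[1][[0,4,6,2,0]],(0,255,0))]
cv2.imwrite("pics/v7.png",np.hstack([over(f,(374,225),40,5,None,P),over(g,(205,260),40,5,None,P)]))
for fr in ([f],[g]): print(fithub(fr,[p[0],p[1],3.39],z=p[2]-.0305))
E
```

```text
now [ 0.5748 -0.3186  0.102 ] yaw 0.2518 F [ 0.5088  0.4913 -1.7084] op 0.557 t 12.9 q6 0.71 tilt [-0.002 -0.003 -1.   ]
wz total -0.13 -> 1 rows of -0.13
tool shift cm [ 0.15  0.18 -0.3 ] -> 1 rows of [ 0.15  0.18 -0.3 ]
(array([ 0.5695, -0.3182,  3.0787]), np.float64(455.6470588235294), np.float64(55.0))
(array([ 0.5756, -0.3164,  2.6478]), np.float64(292.2549019607843), np.float64(320.0))
```

View pics/v7.png

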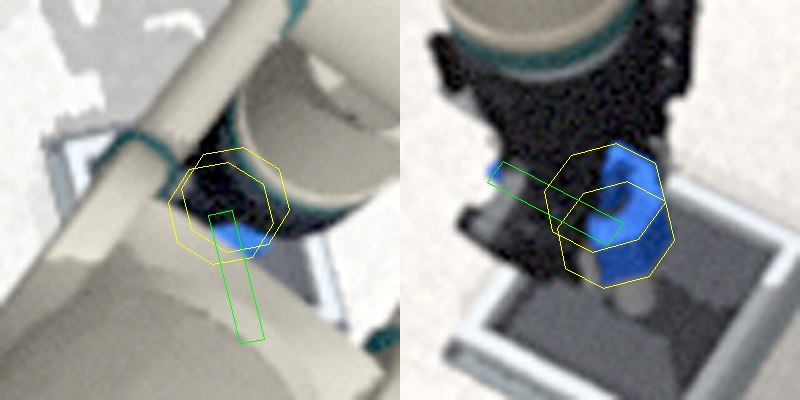

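```bash
python3 - <<'E'
from h import *
f,g=load("f2.npz")
for z in (.012,.058):
  u=pj(g,[.5789,-.3218,z]);print(u,bp(g,u+[0.1,-1.1],z),bp(g,u+[0.1,-1.6],z))
  u=pj(f,[.5789,-.3218,z]);print(u,bp(f,u+[-.2,.7],z))
E
```

```text
[211.3184 280.2883] [ 0.577  -0.3198  0.012 ] [ 0.5761 -0.319   0.012 ]
[373.8618 230.5598] [ 0.577  -0.3213  0.012 ]
[208.5935 271.1324] [ 0.577  -0.3199  0.058 ] [ 0.5761 -0.319   0.058 ]
[377.5174 227.1462] [ 0.5771 -0.3213  0.058 ]
```

Emit:
step_arm([
  {"x":0.18,"y":0.2,"z":0,"wx":0,"wy":0,"wz":0,"grip":4.5},
  {"x":0,"y":0,"z":0.5,"wx":0,"wy":0,"wz":0,"grip":4.5},
  {"x":0,"y":0,"z":0.5,"wx":0,"wy":0,"wz":0,"grip":4.5},
  {"x":0,"y":0,"z":0.3,"wx":0,"wy":0,"wz":0,"grip":4.5},
  {"x":0,"y":0,"z":0,"wx":0,"wy":0,"wz":0,"grip":4.5},
])

```text
time_s: 14.03
tcp_pos: [0.5773, -0.3204, 0.0889]
tcp_rot: [-0.001, 0.992, 0.127, -0.001]
ft_force: [-0.5, -0.0, -1.3]
opening: 0.553
```

```bash
python3 - <<'E'
from h import *
plan([.577,-.3203,.085],3.3956)
g=avg("scene",4)
cv2.imwrite("pics/v8.png",over(g,(205,265),30,10,None,[]))
E
```

```text
now [ 0.5773 -0.3204  0.0889] yaw 0.2543 F [-0.5488 -0.0083 -1.2568] op 0.553 t 14.0 q6 0.7 tilt [-0.002 -0.002 -1.   ]
wz total 0.01 -> 1 rows of 0.01
tool shift cm [-0.03 -0.02  0.39] -> 1 rows of [-0.03 -0.02  0.39]
```

View pics/v8.png

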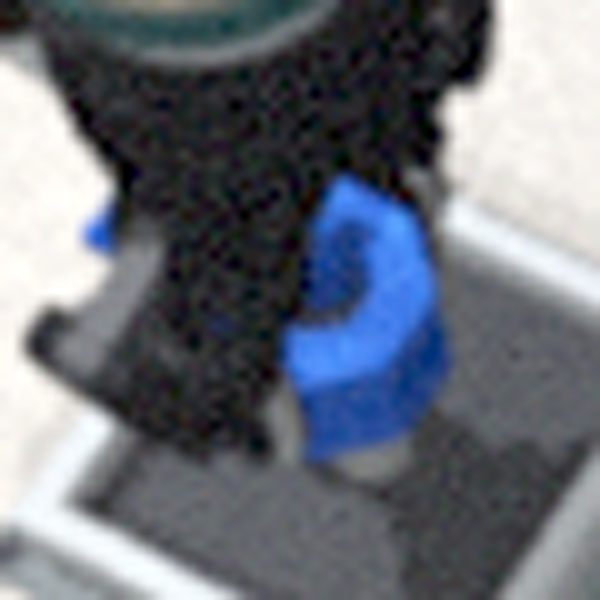

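Hub bottom is at about the height of the shaft top. I'll lower it in small steps and watch the force.

Emit:
step_arm([
  {"x":0,"y":0,"z":0.3,"wx":0,"wy":0,"wz":0,"grip":4.5},
  {"x":0,"y":0,"z":0.3,"wx":0,"wy":0,"wz":0,"grip":4.5},
  {"x":0,"y":0,"z":0,"wx":0,"wy":0,"wz":0,"grip":4.5},
])

```text
time_s: 14.48
tcp_pos: [0.5778, -0.3205, 0.0837]
tcp_rot: [-0.0, 0.992, 0.127, -0.0]
ft_force: [-0.2, -0.0, -0.9]
opening: 0.552
```

```bash
python3 - <<'E'
from h import *
plan([.577,-.3203,.085],3.3956)
E
```

```text
now [ 0.5778 -0.3205  0.0837] yaw 0.2543 F [-0.167  -0.0449 -0.8682] op 0.552 t 14.5 q6 0.7 tilt [-0.    -0.001 -1.   ]
wz total 0.01 -> 1 rows of 0.01
tool shift cm [-0.07 -0.04 -0.13] -> 1 rows of [-0.07 -0.04 -0.13]
```

Emit:
step_arm([
  {"x":0,"y":0,"z":0.3,"wx":0,"wy":0,"wz":0,"grip":4.5},
  {"x":0,"y":0,"z":0.3,"wx":0,"wy":0,"wz":0,"grip":4.5},
  {"x":0,"y":0,"z":0.2,"wx":0,"wy":0,"wz":0,"grip":4.5},
  {"x":0,"y":0,"z":0,"wx":0,"wy":0,"wz":0,"grip":4.5},
])

```text
time_s: 14.82
tcp_pos: [0.5778, -0.3204, 0.0756]
tcp_rot: [-0.0, 0.992, 0.127, -0.0]
ft_force: [-0.4, 1.7, -1.3]
opening: 0.554
```

Emit:
step_arm([
  {"x":0,"y":0,"z":0.2,"wx":0,"wy":0,"wz":0,"grip":4.5},
  {"x":0,"y":0,"z":0.2,"wx":0,"wy":0,"wz":0,"grip":4.5},
  {"x":0,"y":0,"z":0,"wx":0,"wy":0,"wz":0,"grip":4.5},
])

```text
time_s: 15.07
tcp_pos: [0.5778, -0.3204, 0.0718]
tcp_rot: [-0.0, 0.992, 0.127, -0.0]
ft_force: [1.4, 2.5, -1.3]
opening: 0.552
```

Emit:
step_arm([
  {"x":0,"y":-0.08,"z":0.3,"wx":0,"wy":0,"wz":0,"grip":4.5},
  {"x":0,"y":0,"z":0.4,"wx":0,"wy":0,"wz":0,"grip":4.5},
  {"x":0,"y":0,"z":0.4,"wx":0,"wy":0,"wz":0,"grip":4.5},
  {"x":0,"y":0,"z":0,"wx":0,"wy":0,"wz":0,"grip":4.5},
])

```text
time_s: 15.4
tcp_pos: [0.5775, -0.3201, 0.0602]
tcp_rot: [-0.0, 0.992, 0.127, -0.0]
ft_force: [0.8, 0.4, -1.7]
opening: 0.555
```

Emit:
step_arm([
  {"x":0,"y":0,"z":0.4,"wx":0,"wy":0,"wz":0,"grip":4.5},
  {"x":0,"y":0,"z":0.3,"wx":0,"wy":0,"wz":0,"grip":4.5},
  {"x":0,"y":0,"z":0,"wx":0,"wy":0,"wz":0,"grip":4.5},
])

```text
time_s: 15.65
tcp_pos: [0.5776, -0.3201, 0.0535]
tcp_rot: [-0.0, 0.992, 0.127, -0.0]
ft_force: [0.3, 1.0, -0.2]
opening: 0.55
```

```bash
python3 - <<'E'
from h import *
plan([.577,-.3203,.0425],3.3956)
E
```

```text
now [ 0.5776 -0.3201  0.0535] yaw 0.2544 F [ 0.2959  1.0113 -0.1605] op 0.55 t 15.7 q6 0.71 tilt [-0.001 -0.    -1.   ]
wz total 0.02 -> 1 rows of 0.02
tool shift cm [-0.07 -0.    1.1 ] -> 1 rows of [-0.07 -0.    1.1 ]
```

Emit:
step_arm([
  {"x":0,"y":0,"z":0.3,"wx":0,"wy":0,"wz":0,"grip":4.5},
  {"x":0,"y":0,"z":0.3,"wx":0,"wy":0,"wz":0,"grip":4.5},
  {"x":0,"y":0,"z":0.3,"wx":0,"wy":0,"wz":0,"grip":4.5},
  {"x":0,"y":0,"z":0,"wx":0,"wy":0,"wz":0,"grip":4.5},
])

```text
time_s: 15.98
tcp_pos: [0.5775, -0.3201, 0.0446]
tcp_rot: [-0.0, 0.992, 0.127, -0.0]
ft_force: [-0.1, 0.5, -1.2]
opening: 0.553
```

Emit:
step_arm([
  {"x":0,"y":0,"z":0.2,"wx":0,"wy":0,"wz":0,"grip":4.5},
  {"x":0,"y":0,"z":0.2,"wx":0,"wy":0,"wz":0,"grip":4.5},
  {"x":0,"y":0,"z":0,"wx":0,"wy":0,"wz":0,"grip":4.5},
])

```text
time_s: 16.23
tcp_pos: [0.578, -0.3203, 0.0426]
tcp_rot: [0.0, 0.992, 0.127, 0.0]
ft_force: [-1.1, 0.7, 6.2]
opening: 0.553
```

```bash
python3 - <<'E'
from h import *
plan([.577,-.3203,.0425],3.3956)
f=avg("top",2)
g=avg("scene",4)
cv2.imwrite("pics/v9.png",np.hstack([over(f,(374,240),30,6,None,[]),over(g,(205,265),30,6,None,[])]))
E
```

```text
now [ 0.578  -0.3203  0.0426] yaw 0.2545 F [-1.0758  0.6859  6.1902] op 0.553 t 16.2 q6 0.71 tilt [ 0.     0.001 -1.   ]
wz total 0.03 -> 1 rows of 0.03
tool shift cm [-0.1  -0.03  0.01] -> 1 rows of [-0.1  -0.03  0.01]
```

View pics/v9.png

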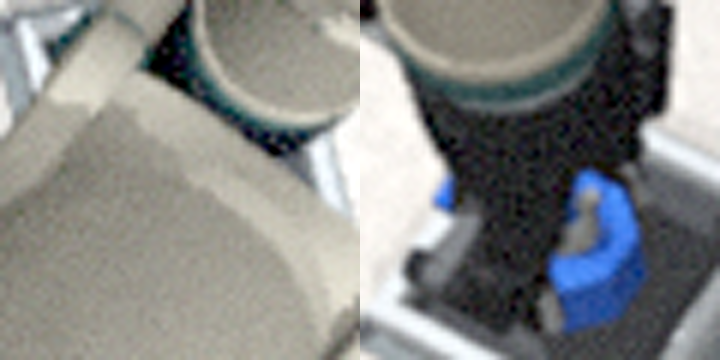

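Emit:
step_arm([
  {"x":0,"y":0,"z":0,"wx":0,"wy":0,"wz":0,"grip":5.6},
  {"x":0,"y":0,"z":0,"wx":0,"wy":0,"wz":0,"grip":6.0},
  {"x":0,"y":0,"z":0,"wx":0,"wy":0,"wz":0,"grip":6.0},
  {"x":0,"y":0,"z":0,"wx":0,"wy":0,"wz":0,"grip":6.0},
  {"x":0,"y":0,"z":-1,"wx":0,"wy":0,"wz":0,"grip":6.0},
  {"x":0,"y":0,"z":-2.5,"wx":0,"wy":0,"wz":0,"grip":6.0},
  {"x":0,"y":0,"z":-3.5,"wx":0,"wy":0,"wz":0,"grip":6.0},
  {"x":-2,"y":0,"z":-3,"wx":0,"wy":0,"wz":0,"grip":4.0},
  {"x":-3.5,"y":0,"z":0,"wx":0,"wy":0,"wz":0,"grip":4.0},
  {"x":-3.5,"y":0,"z":0,"wx":0,"wy":0,"wz":0,"grip":4.0},
  {"x":-3.5,"y":0,"z":0,"wx":0,"wy":0,"wz":0,"grip":4.0},
  {"x":-2,"y":0,"z":0,"wx":0,"wy":0,"wz":0,"grip":4.0},
])

```text
time_s: 17.53
tcp_pos: [0.4343, -0.3567, 0.1422]
tcp_rot: [0.0, 0.992, 0.127, -0.001]
ft_force: [0.3, -0.2, -0.3]
opening: 0.469
```

Emit:
step_arm([
  {"x":-3,"y":-3,"z":0,"wx":0,"wy":0,"wz":0,"grip":4.0},
  {"x":-3,"y":-3,"z":0,"wx":0,"wy":0,"wz":0,"grip":4.0},
  {"x":0,"y":-3.5,"z":0,"wx":0,"wy":0,"wz":0,"grip":4.0},
])

```text
time_s: 17.78
tcp_pos: [0.3525, -0.2807, 0.1415]
tcp_rot: [-0.0, 0.992, 0.125, -0.002]
ft_force: [0.6, -0.1, 0.3]
opening: 0.469
```

```bash
python3 - <<'E'
from h import *
k,a=knob(1.7); plan([k[0],k[1],.14],a)
f=avg("top",4)
g=avg("scene",4)
H=hubpts(.577,-.3203,3.3956,.012)
P=[(np.vstack([h[i:i+8],h[i:i+1]]),(0,255,255)) for h in H[:1] for i in(0,8)]+[(H[1][[0,4,6,2,0]],(0,255,0))]
cv2.imwrite("pics/v10.png",np.vstack([np.hstack([over(f,(374,240),35,5,None,p),over(g,(205,265),35,5,None,p)]) for p in ([],P)])[:600] if 0 else np.hstack([over(f,(374,240),40,5,None,[]),over(g,(205,265),40,5,None,P)]))
E
```

```text
now [ 0.3525 -0.2807  0.1415] yaw 0.2506 F [ 0.551  -0.0901  0.3417] op 0.469 t 17.8 q6 0.5 tilt [-0.003 -0.    -1.   ]
wz total 7.21 -> 2 rows of 3.61
tool shift cm [8.75 4.23 0.15] -> 3 rows of [2.92 1.41 0.05]
```

View pics/v10.png

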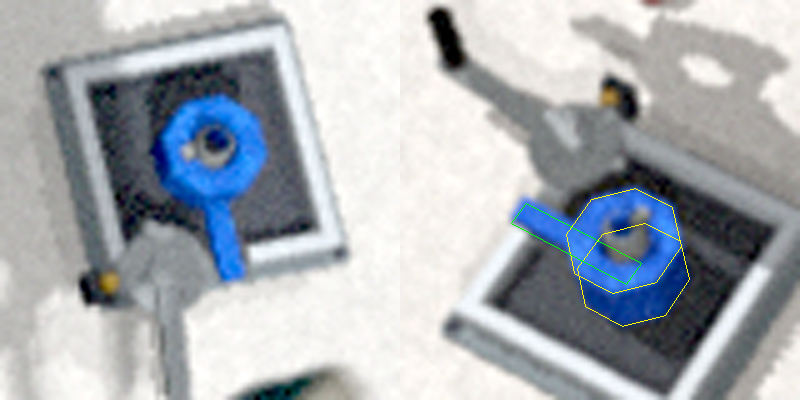

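Emit:
step_arm([
  {"x":2.9,"y":0.8,"z":0,"wx":0,"wy":0,"wz":3.6,"grip":4.0},
  {"x":2.9,"y":0.8,"z":0,"wx":0,"wy":0,"wz":3.6,"grip":4.0},
  {"x":2.9,"y":0.8,"z":0,"wx":0,"wy":0,"wz":0,"grip":4.0},
  {"x":0,"y":0,"z":0,"wx":0,"wy":0,"wz":0,"grip":4.0},
  {"x":0,"y":0,"z":0,"wx":0,"wy":0,"wz":0,"grip":4.0},
])

```text
time_s: 18.6
tcp_pos: [0.4486, -0.2883, 0.1408]
tcp_rot: [0.0, 0.998, 0.065, 0.0]
ft_force: [0.7, -0.2, -0.1]
opening: 0.469
```

```bash
python3 - <<'E'
from h import *
k,a=knob(1.7); print(k); plan([.4445,-.309,.074],a)
E
```

```text
[ 0.4447 -0.3117]
now [ 0.4486 -0.2883  0.1408] yaw 0.1304 F [ 0.7412 -0.168  -0.1059] op 0.469 t 18.6 q6 0.74 tilt [ 0.  0. -1.]
wz total 0.32 -> 1 rows of 0.32
tool shift cm [-0.67  2.    6.68] -> 2 rows of [-0.33  1.    3.34]
```

Emit:
step_arm([
  {"x":-0.6,"y":2.0,"z":1.5,"wx":0,"wy":0,"wz":0.3,"grip":4.0},
  {"x":0,"y":0,"z":1.5,"wx":0,"wy":0,"wz":0,"grip":4.0},
  {"x":0,"y":0,"z":1.3,"wx":0,"wy":0,"wz":0,"grip":4.0},
  {"x":0,"y":0,"z":1.2,"wx":0,"wy":0,"wz":0,"grip":4.0},
  {"x":0,"y":0,"z":1.1,"wx":0,"wy":0,"wz":0,"grip":4.0},
  {"x":0,"y":0,"z":0,"wx":0,"wy":0,"wz":0,"grip":2.4},
  {"x":0,"y":0,"z":0,"wx":0,"wy":0,"wz":0,"grip":1.8},
  {"x":0,"y":0,"z":0,"wx":0,"wy":0,"wz":0,"grip":1.4},
  {"x":0,"y":0,"z":0,"wx":0,"wy":0,"wz":0,"grip":1.0},
  {"x":0,"y":0,"z":0,"wx":0,"wy":0,"wz":0,"grip":1.0},
  {"x":0,"y":0,"z":0,"wx":0,"wy":0,"wz":0,"grip":1.0},
], newtons=30)

```text
time_s: 19.52
tcp_pos: [0.4434, -0.3093, 0.076]
tcp_rot: [0.001, 0.998, 0.062, 0.0]
ft_force: [-1.4, -5.5, -0.1]
opening: 0.13
```

```bash
python3 - <<'E'
from h import *
kth(); plan([.4445,-.309,.074],.1245)
E
```

```text
theta 1.7334275015034581 r 0.0750446877819238
now [ 0.4434 -0.3093  0.076 ] yaw 0.1239 F [-1.4365 -5.4906 -0.0628] op 0.13 t 19.5 q6 0.71 tilt [ 0.     0.003 -1.   ]
wz total -0.03 -> 1 rows of -0.03
tool shift cm [ 0.12 -0.02  0.2 ] -> 1 rows of [ 0.12 -0.02  0.2 ]
```

Emit:
step_arm([
  {"x":0.1,"y":0.74,"z":0,"wx":0,"wy":0,"wz":-5.7,"grip":1.0},
  {"x":0.04,"y":0.74,"z":0,"wx":0,"wy":0,"wz":-5.7,"grip":1.0},
  {"x":0.04,"y":0.74,"z":0,"wx":0,"wy":0,"wz":-5.7,"grip":1.0},
  {"x":0.04,"y":0.74,"z":0,"wx":0,"wy":0,"wz":-5.7,"grip":1.0},
  {"x":0.04,"y":0.74,"z":0,"wx":0,"wy":0,"wz":-5.7,"grip":1.0},
  {"x":0.04,"y":0.74,"z":0,"wx":0,"wy":0,"wz":-5.7,"grip":1.0},
  {"x":0.04,"y":0.74,"z":0,"wx":0,"wy":0,"wz":-5.7,"grip":1.0},
])

```text
time_s: 20.1
tcp_pos: [0.4658, -0.3528, 0.0759]
tcp_rot: [-0.001, 0.916, 0.401, -0.001]
ft_force: [-3.4, -0.6, 3.4]
opening: 0.125
```

```bash
python3 - <<'E'
from h import *
kth(); plan([.4445,-.309,.074])
E
```

```text
theta 1.0590677038785827 r 0.07254609817423441
now [ 0.4658 -0.3528  0.0759] yaw 0.8257 F [-3.4122 -0.5563  3.3973] op 0.125 t 20.1 q6 -0.02 tilt [-0.001 -0.003 -1.   ]
tool shift cm [ 1.77 -4.53  0.2 ] -> 2 rows of [ 0.89 -2.27  0.1 ]
```

Emit:
step_arm([
  {"x":0,"y":0.74,"z":0,"wx":0,"wy":0,"wz":-5.7,"grip":1.0},
  {"x":0,"y":0.74,"z":0,"wx":0,"wy":0,"wz":-5.7,"grip":1.0},
  {"x":0.04,"y":0.74,"z":0,"wx":0,"wy":0,"wz":-5.7,"grip":1.0},
  {"x":0.04,"y":0.74,"z":0,"wx":0,"wy":0,"wz":-5.7,"grip":1.0},
  {"x":0.04,"y":0.74,"z":0,"wx":0,"wy":0,"wz":-5.7,"grip":1.0},
  {"x":0.04,"y":0.74,"z":0,"wx":0,"wy":0,"wz":-5.7,"grip":1.0},
])

```text
time_s: 20.6
tcp_pos: [0.5035, -0.3718, 0.0758]
tcp_rot: [-0.003, 0.757, 0.653, -0.002]
ft_force: [-8.2, -0.7, 5.7]
opening: 0.128
```

```bash
python3 - <<'E'
from h import *
kth(); plan([.4445,-.309,.074])
for t in (0.,-.03): k,a=knob(t); print(t,k); plan([k[0],k[1],.076],a)
E
```

```text
theta 0.46164940740055904 r 0.07080302197742061
now [ 0.5035 -0.3718  0.0758] yaw 1.4228 F [-8.1654 -0.6749  5.7023] op 0.128 t 20.6 q6 -0.6 tilt [ 0.001 -0.007 -1.   ]
tool shift cm [ 5.34 -6.76  0.23] -> 3 rows of [ 1.78 -2.25  0.08]
0.0 [ 0.5367 -0.3741]
now [ 0.5035 -0.3718  0.0758] yaw 1.4228 F [-8.1654 -0.6749  5.7023] op 0.128 t 20.6 q6 -0.6 tilt [ 0.001 -0.007 -1.   ]
wz total -23.03 -> 4 rows of -5.76
tool shift cm [-1.06  3.15 -0.02] -> 1 rows of [-1.06  3.15 -0.02]
-0.03 [ 0.5388 -0.3735]
now [ 0.5035 -0.3718  0.0758] yaw 1.4228 F [-8.1654 -0.6749  5.7023] op 0.128 t 20.6 q6 -0.6 tilt [ 0.001 -0.007 -1.   ]
wz total -24.75 -> 4 rows of -6.19
tool shift cm [-1.16  3.34 -0.02] -> 1 rows of [-1.16  3.34 -0.02]
```

Emit:
step_arm([
  {"x":-0.06,"y":0.72,"z":0,"wx":0,"wy":0,"wz":-4.7,"grip":1.0},
  {"x":-0.06,"y":0.72,"z":0,"wx":0,"wy":0,"wz":-4.7,"grip":1.0},
  {"x":-0.03,"y":0.72,"z":0,"wx":0,"wy":0,"wz":-4.7,"grip":1.0},
  {"x":0,"y":0.72,"z":0,"wx":0,"wy":0,"wz":-4.7,"grip":1.0},
  {"x":0,"y":0.4,"z":0,"wx":0,"wy":0,"wz":-4.2,"grip":1.0},
  {"x":0,"y":0,"z":0,"wx":0,"wy":0,"wz":0,"grip":1.0},
])

```text
time_s: 21.1
tcp_pos: [0.5355, -0.3709, 0.0757]
tcp_rot: [-0.005, 0.613, 0.79, 0.0]
ft_force: [-8.5, 5.1, 8.1]
opening: 0.125
```

```bash
python3 - <<'E'
from h import *
kth()
for t in (0.,-.03): k,a=knob(t); print(t,k); plan([k[0],k[1],.076],a)
E
```

```text
theta 0.005141115998087642 r 0.07053916927143611
0.0 [ 0.5367 -0.3741]
now [ 0.5355 -0.3709  0.0757] yaw 1.8216 F [-8.5011  5.1298  8.1083] op 0.125 t 21.1 q6 -0.96 tilt [ 0.009 -0.006 -1.   ]
wz total -0.18 -> 1 rows of -0.18
tool shift cm [-0.35  0.04 -0.03] -> 1 rows of [-0.35  0.04 -0.03]
-0.03 [ 0.5388 -0.3735]
now [ 0.5355 -0.3709  0.0757] yaw 1.8216 F [-8.5011  5.1298  8.1083] op 0.125 t 21.1 q6 -0.96 tilt [ 0.009 -0.006 -1.   ]
wz total -1.90 -> 1 rows of -1.90
tool shift cm [-0.35  0.25 -0.03] -> 1 rows of [-0.35  0.25 -0.03]
```

Near shut; I'll push a few more millimetres until the end stop shows in the force.

Emit:
step_arm([
  {"x":-0.1,"y":0.3,"z":0,"wx":0,"wy":0,"wz":0,"grip":1.0},
  {"x":0,"y":0.3,"z":0,"wx":0,"wy":0,"wz":0,"grip":1.0},
  {"x":0,"y":0,"z":0,"wx":0,"wy":0,"wz":0,"grip":1.0},
])

```text
time_s: 21.35
tcp_pos: [0.536, -0.3708, 0.0756]
tcp_rot: [-0.01, 0.613, 0.79, -0.003]
ft_force: [-19.7, 1.6, 12.9]
opening: 0.122
```

```bash
python3 - <<'E'
from h import *
kth();plan([.5367,-.3741,.076])
f=avg("top",3)
g=avg("scene",4)
cv2.imwrite("pics/v11.png",np.hstack([over(f,(374,240),40,5,None,[]),over(g,(205,265),40,5,None,[])]))
E
```

```text
theta 6.280363845570275 r 0.07057804262612234
now [ 0.536  -0.3708  0.0756] yaw 1.8206 F [-19.7354   1.6451  12.8673] op 0.122 t 21.4 q6 -0.95 tilt [ 0.012 -0.017 -1.   ]
tool shift cm [-0.34 -0.02 -0.05] -> 1 rows of [-0.34 -0.02 -0.05]
```

View pics/v11.png

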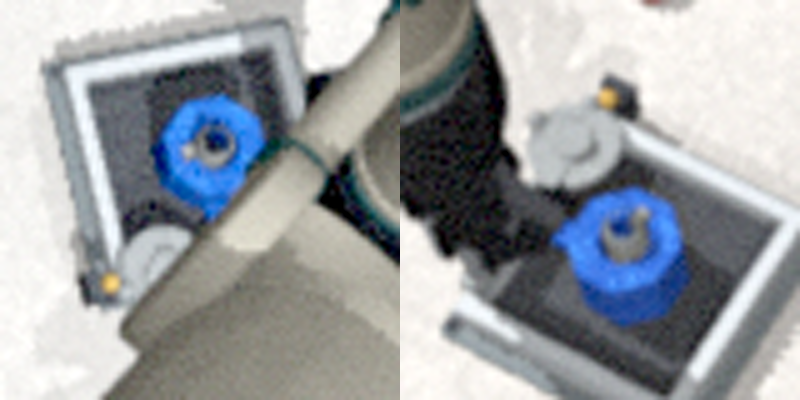

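Emit:
step_arm([
  {"x":0,"y":-0.5,"z":0,"wx":0,"wy":0,"wz":0,"grip":1.4},
  {"x":0,"y":0,"z":0,"wx":0,"wy":0,"wz":0,"grip":2.4},
  {"x":0,"y":0,"z":0,"wx":0,"wy":0,"wz":0,"grip":2.8},
  {"x":0,"y":0,"z":0,"wx":0,"wy":0,"wz":0,"grip":2.8},
  {"x":0,"y":0,"z":-2,"wx":0,"wy":0,"wz":0,"grip":2.8},
  {"x":0,"y":0,"z":-3,"wx":0,"wy":0,"wz":0,"grip":2.8},
  {"x":0,"y":0,"z":-3,"wx":0,"wy":0,"wz":0,"grip":2.8},
  {"x":0,"y":-3,"z":-2,"wx":0,"wy":0,"wz":0,"grip":8.5},
  {"x":0,"y":-3.5,"z":0,"wx":0,"wy":0,"wz":6,"grip":8.5},
  {"x":0,"y":-3.5,"z":0,"wx":0,"wy":0,"wz":6,"grip":8.5},
  {"x":0,"y":-3.5,"z":0,"wx":0,"wy":0,"wz":6,"grip":8.5},
  {"x":2,"y":-2,"z":0,"wx":0,"wy":0,"wz":6,"grip":8.5},
])

```text
time_s: 22.7
tcp_pos: [0.3866, -0.3793, 0.1756]
tcp_rot: [0.001, 0.768, 0.641, -0.001]
ft_force: [1.1, 0.1, 0.2]
opening: 0.986
```

Emit:
step_arm([
  {"x":2.5,"y":-2.5,"z":0,"wx":0,"wy":0,"wz":6,"grip":8.5},
  {"x":2,"y":-2.5,"z":0,"wx":0,"wy":0,"wz":6,"grip":8.5},
  {"x":2,"y":0,"z":0,"wx":0,"wy":0,"wz":6,"grip":8.5},
  {"x":2,"y":0,"z":0,"wx":0,"wy":0,"wz":6,"grip":8.5},
])

```text
time_s: 23.03
tcp_pos: [0.3655, -0.2834, 0.1756]
tcp_rot: [-0.0, 0.884, 0.468, 0.0]
ft_force: [1.0, -0.4, 0.0]
opening: 0.997
```

```bash
python3 - <<'E'
from h import *
plan([.472,-.115,.11],3.71)
f=avg("top",6);g=avg("scene",6); np.savez("f3.npz",t=f["avg"],s=g["avg"])
cv2.imwrite("pics/v12.png",np.hstack([over(f,(374,240),40,5,None,[]),over(g,(205,265),40,5,None,[])]))
cv2.imwrite("pics/v12t.png",cv2.resize(np.clip(f["avg"]*1.5,0,255)[:,:,::-1].astype(np.uint8),(784,588)))
for nm,p in(("plain",(.472,-.115,3.71)),("left",(.623,-.11,3.39))):
    for fr in ([f],[g],[f,g]): print(nm,*fithub(fr,p))
E
```

```text
now [ 0.3655 -0.2834  0.1756] yaw 0.9735 F [ 0.9753 -0.4152  0.0478] op 0.997 t 23.0 q6 -0.21 tilt [ 0.  0. -1.]
wz total 23.21 -> 4 rows of 5.80
tool shift cm [18.04 -8.46  6.56] -> 6 rows of [ 3.01 -1.41  1.09]
plain [ 0.4725 -0.1151  3.7145] 42.89411764705882 386.0
plain [ 0.4695 -0.1138  3.7097] 79.83137254901962 406.0
plain [ 0.4719 -0.1148  3.7201] 127.99215686274509 792.0
left [ 0.6236 -0.1098  3.3974] 48.03137254901961 379.0
left [ 0.6221 -0.1093  3.3556] 80.27058823529413 440.0
left [ 0.6233 -0.1098  3.3918] 137.49803921568628 819.0
```

View pics/v12.png

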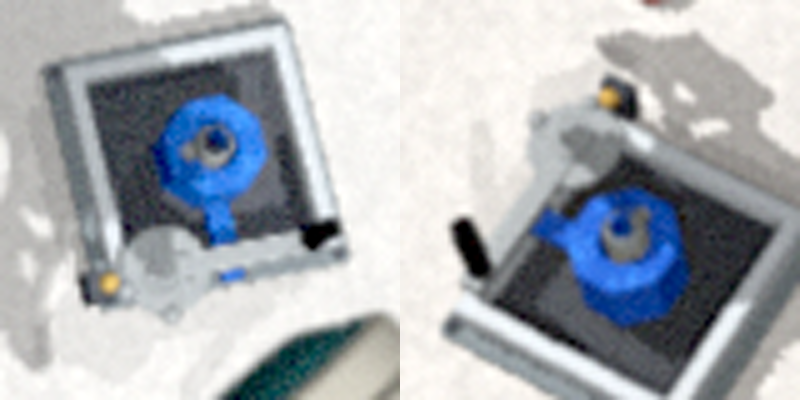

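View pics/v12t.png

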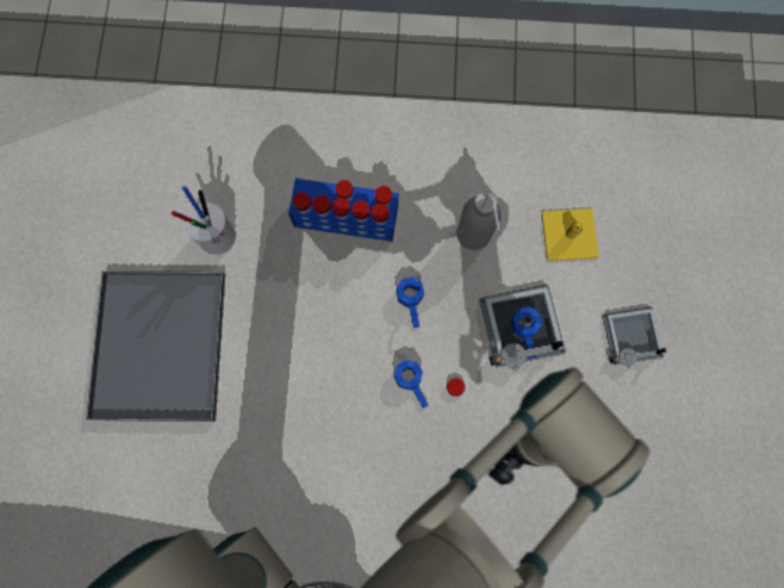

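```bash
python3 - <<'E'
from h import *
f,g=load("f3.npz"); s=560/784
for uv in((104,271),(225,273),(216,421),(88,419)): print(bp(f,(uv[0]*s,uv[1]*s),.023))
for uv in((488,104),(590,157),(533,215),(425,157)): print(bp(g,(uv[0]*s,uv[1]*s),.023))
s=.135;t=.111
def rect(z,x,y,w,a=s,b=t): return T(np.array([[a,b,z],[a,-b,z],[-a,-b,z],[-a,b,z],[a,b,z]]),x,y,w)
p=(.492,.338,-.04)
P=[(rect(.023,*p),(0,255,255)),(rect(.003,*p,.132,.108),(0,255,0))]
A=over(f,(112,247),65,5,None,P);B=over(g,(360,115),65,5,None,P)
cv2.imwrite("pics/tr.png",np.hstack([cv2.resize(A,(400,400)),cv2.resize(B,(400,400))]))
E
```

```text
[0.6263 0.4515 0.023 ]
[0.6362 0.2295 0.023 ]
[0.369  0.2148 0.023 ]
[0.3589 0.4384 0.023 ]
[0.3672 0.4422 0.023 ]
[0.6277 0.4547 0.023 ]
[0.6366 0.2437 0.023 ]
[0.3766 0.2202 0.023 ]
```

View pics/tr.png

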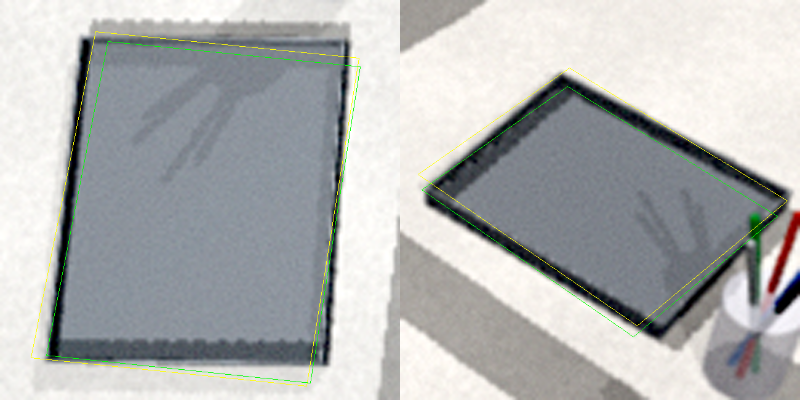

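Emit:
step_arm([
  {"x":0,"y":0,"z":0,"wx":0,"wy":0,"wz":5.8,"grip":8.5},
  {"x":0,"y":0,"z":0,"wx":0,"wy":0,"wz":5.8,"grip":8.5},
  {"x":0,"y":0,"z":0,"wx":0,"wy":0,"wz":5.8,"grip":8.5},
  {"x":0,"y":0,"z":0,"wx":0,"wy":0,"wz":5.6,"grip":8.5},
  {"x":3.0,"y":-1.4,"z":1.1,"wx":0,"wy":0,"wz":0,"grip":8.5},
  {"x":3.0,"y":-1.4,"z":1.1,"wx":0,"wy":0,"wz":0,"grip":8.5},
  {"x":3.0,"y":-1.4,"z":1.1,"wx":0,"wy":0,"wz":0,"grip":8.5},
  {"x":3.0,"y":-1.4,"z":1.1,"wx":0,"wy":0,"wz":0,"grip":8.5},
  {"x":3.0,"y":-1.4,"z":1.1,"wx":0,"wy":0,"wz":0,"grip":8.5},
  {"x":3.0,"y":-1.4,"z":1.1,"wx":0,"wy":0,"wz":0,"grip":8.5},
  {"x":0,"y":0,"z":0,"wx":0,"wy":0,"wz":0,"grip":8.5},
  {"x":0,"y":0,"z":0,"wx":0,"wy":0,"wz":0,"grip":8.5},
])

```text
time_s: 24.73
tcp_pos: [0.4713, -0.1148, 0.1086]
tcp_rot: [-0.0, 0.958, 0.287, -0.001]
ft_force: [-0.5, -0.1, 0.1]
opening: 0.999
```

```bash
python3 - <<'E'
from h import *
plan([.4712,-.1146,.028],3.715)
g=avg("scene",4)
cv2.imwrite("pics/v13.png",over(g,(240,195),45,6,None,[]))
E
```

```text
now [ 0.4713 -0.1148  0.1086] yaw 0.5827 F [-0.5175 -0.1088  0.1357] op 0.999 t 24.7 q6 0.61 tilt [-0.001 -0.001 -1.   ]
wz total 0.53 -> 1 rows of 0.53
tool shift cm [ 0.   -0.02  8.06] -> 3 rows of [ 0.   -0.01  2.69]
```

View pics/v13.png

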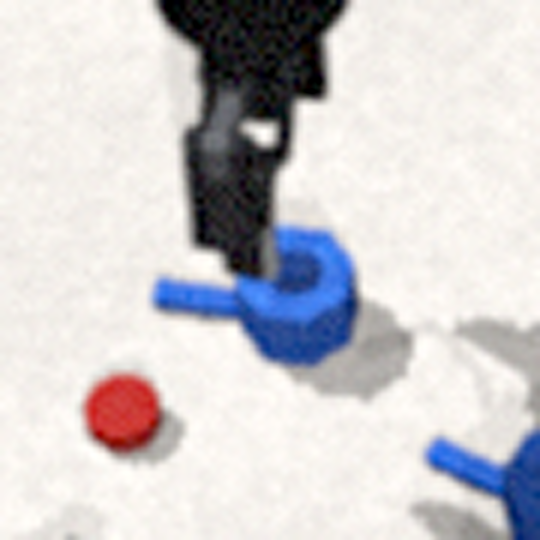

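Emit:
step_arm([
  {"x":0,"y":0,"z":2.5,"wx":0,"wy":0,"wz":0.5,"grip":8.5},
  {"x":0,"y":0,"z":2.3,"wx":0,"wy":0,"wz":0,"grip":8.5},
  {"x":0,"y":0,"z":2,"wx":0,"wy":0,"wz":0,"grip":8.5},
  {"x":0,"y":0,"z":1.2,"wx":0,"wy":0,"wz":0,"grip":8.5},
  {"x":0,"y":0,"z":0,"wx":0,"wy":0,"wz":0,"grip":7},
  {"x":0,"y":0,"z":0,"wx":0,"wy":0,"wz":0,"grip":6},
  {"x":0,"y":0,"z":0,"wx":0,"wy":0,"wz":0,"grip":5.4},
  {"x":0,"y":0,"z":0,"wx":0,"wy":0,"wz":0,"grip":5},
  {"x":0,"y":0,"z":0,"wx":0,"wy":0,"wz":0,"grip":4.5},
  {"x":0,"y":0,"z":0,"wx":0,"wy":0,"wz":0,"grip":4.5},
  {"x":0,"y":0,"z":0,"wx":0,"wy":0,"wz":0,"grip":4.5},
], newtons=50)

```text
time_s: 25.85
tcp_pos: [0.4721, -0.1168, 0.0307]
tcp_rot: [0.001, 0.96, 0.281, 0.001]
ft_force: [-0.7, -1.0, 7.0]
opening: 0.553
```

Emit:
step_arm([
  {"x":0,"y":0,"z":-1,"wx":0,"wy":0,"wz":0,"grip":4.5},
  {"x":0,"y":0,"z":-2,"wx":0,"wy":0,"wz":0,"grip":4.5},
  {"x":0,"y":0,"z":-2,"wx":0,"wy":0,"wz":6,"grip":4.5},
  {"x":0,"y":0,"z":-1.5,"wx":0,"wy":0,"wz":6,"grip":4.5},
  {"x":0,"y":0,"z":0,"wx":0,"wy":0,"wz":6,"grip":4.5},
  {"x":0,"y":0,"z":0,"wx":0,"wy":0,"wz":6,"grip":4.5},
  {"x":0,"y":0,"z":0,"wx":0,"wy":0,"wz":6,"grip":4.5},
  {"x":0,"y":0,"z":0,"wx":0,"wy":0,"wz":0,"grip":4.5},
])

```text
time_s: 26.52
tcp_pos: [0.4712, -0.1161, 0.0948]
tcp_rot: [0.0, 1.0, 0.023, 0.0]
ft_force: [-0.8, -0.4, -0.7]
opening: 0.552
```

```bash
python3 - <<'E'
from h import *
plan([.5153,.3814,.10],.048)
g=avg("scene",4)
cv2.imwrite("pics/v14.png",over(g,(240,195),45,6,None,[]))
E
```

```text
now [ 0.4712 -0.1161  0.0948] yaw 0.0453 F [-0.7808 -0.3705 -0.7135] op 0.552 t 26.5 q6 1.14 tilt [ 0.001  0.    -1.   ]
wz total -0.15 -> 1 rows of -0.15
tool shift cm [  6.8  -49.48  -0.52] -> 14 rows of [ 0.49 -3.53 -0.04]
```

View pics/v14.png

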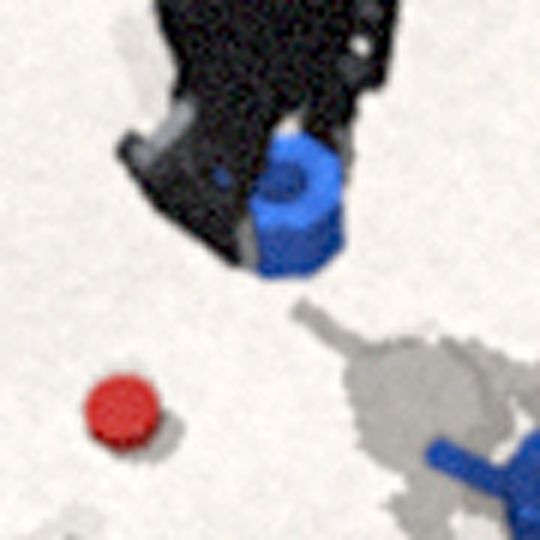

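Emit:
step_arm([
  {"x":0.5,"y":-3.6,"z":0,"wx":0,"wy":0,"wz":0,"grip":4.5},
  {"x":0.5,"y":-3.6,"z":0,"wx":0,"wy":0,"wz":0,"grip":4.5},
  {"x":0.5,"y":-3.6,"z":0,"wx":0,"wy":0,"wz":0,"grip":4.5},
  {"x":0.5,"y":-3.6,"z":0,"wx":0,"wy":0,"wz":0,"grip":4.5},
  {"x":0.5,"y":-3.6,"z":0,"wx":0,"wy":0,"wz":0,"grip":4.5},
  {"x":0.5,"y":-3.6,"z":0,"wx":0,"wy":0,"wz":0,"grip":4.5},
  {"x":0.5,"y":-3.6,"z":0,"wx":0,"wy":0,"wz":0,"grip":4.5},
  {"x":0.5,"y":-3.6,"z":0,"wx":0,"wy":0,"wz":0,"grip":4.5},
  {"x":0.5,"y":-3.6,"z":0,"wx":0,"wy":0,"wz":0,"grip":4.5},
  {"x":0.5,"y":-3.6,"z":0,"wx":0,"wy":0,"wz":0,"grip":4.5},
  {"x":0.5,"y":-3.6,"z":0,"wx":0,"wy":0,"wz":0,"grip":4.5},
  {"x":0.5,"y":-3.6,"z":0,"wx":0,"wy":0,"wz":0,"grip":4.5},
])

```text
time_s: 27.72
tcp_pos: [0.5106, 0.3201, 0.0941]
tcp_rot: [0.0, 1.0, 0.024, -0.0]
ft_force: [-0.2, 0.1, -0.1]
opening: 0.556
```

Emit:
step_arm([
  {"x":0.4,"y":-3.1,"z":0,"wx":0,"wy":0,"wz":0,"grip":4.5},
  {"x":0.4,"y":-3.1,"z":0,"wx":0,"wy":0,"wz":0,"grip":4.5},
  {"x":0,"y":0,"z":0,"wx":0,"wy":0,"wz":0,"grip":4.5},
  {"x":0,"y":0,"z":0,"wx":0,"wy":0,"wz":0,"grip":4.5},
])

```text
time_s: 28.05
tcp_pos: [0.5157, 0.3821, 0.0936]
tcp_rot: [0.0, 1.0, 0.025, -0.0]
ft_force: [0.1, -0.8, -0.2]
opening: 0.555
```

```bash
python3 - <<'E'
from h import *
plan([.5153,.3814,.0335],.048)
g=avg("scene",4)
cv2.imwrite("pics/v15.png",over(g,(360,115),60,5,None,[]))
E
```

```text
now [0.5157 0.3821 0.0936] yaw 0.0507 F [ 0.0936 -0.8021 -0.2116] op 0.555 t 28.1 q6 2.05 tilt [-0.  0. -1.]
wz total 0.15 -> 1 rows of 0.15
tool shift cm [-0.04  0.07  6.01] -> 2 rows of [-0.02  0.03  3.01]
```

View pics/v15.png

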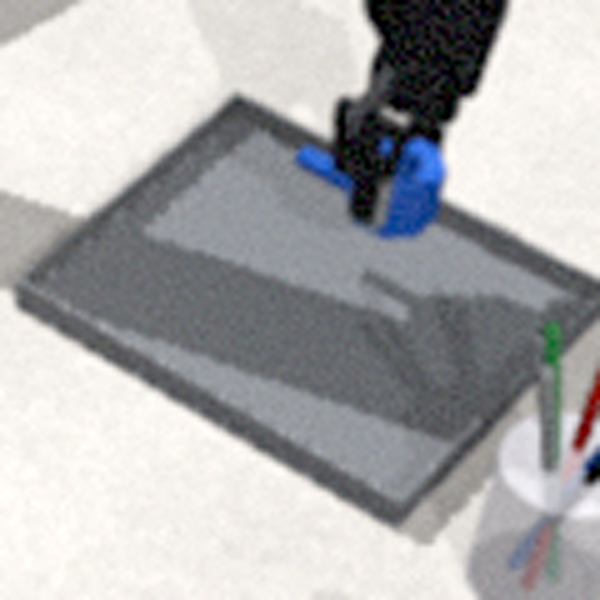

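Emit:
step_arm([
  {"x":0,"y":0,"z":2,"wx":0,"wy":0,"wz":0,"grip":4.5},
  {"x":0,"y":0,"z":2,"wx":0,"wy":0,"wz":0,"grip":4.5},
  {"x":0,"y":0,"z":1,"wx":0,"wy":0,"wz":0,"grip":4.5},
  {"x":0,"y":0,"z":0.5,"wx":0,"wy":0,"wz":0,"grip":4.5},
  {"x":0,"y":0,"z":0.3,"wx":0,"wy":0,"wz":0,"grip":4.5},
  {"x":0,"y":0,"z":0.25,"wx":0,"wy":0,"wz":0,"grip":4.5},
  {"x":0,"y":0,"z":0,"wx":0,"wy":0,"wz":0,"grip":4.5},
])

```text
time_s: 28.83
tcp_pos: [0.5165, 0.3805, 0.0341]
tcp_rot: [-0.0, 1.0, 0.023, 0.0]
ft_force: [0.1, -0.4, -0.7]
opening: 0.556
```

```bash
python3 - <<'E'
from h import *
plan([.5153,.3814,.0335],.048)
E
```

```text
now [0.5165 0.3805 0.0341] yaw 0.0465 F [ 0.1367 -0.3781 -0.6658] op 0.556 t 28.8 q6 2.05 tilt [ 0.001 -0.    -1.   ]
wz total -0.09 -> 1 rows of -0.09
tool shift cm [-0.11 -0.1   0.06] -> 1 rows of [-0.11 -0.1   0.06]
```

Emit:
step_arm([
  {"x":0,"y":0,"z":0.15,"wx":0,"wy":0,"wz":0,"grip":4.5},
  {"x":0,"y":0,"z":0,"wx":0,"wy":0,"wz":0,"grip":4.5},
  {"x":0,"y":0,"z":0,"wx":0,"wy":0,"wz":0,"grip":5.4},
  {"x":0,"y":0,"z":0,"wx":0,"wy":0,"wz":0,"grip":6},
  {"x":0,"y":0,"z":0,"wx":0,"wy":0,"wz":0,"grip":6},
  {"x":0,"y":0,"z":0,"wx":0,"wy":0,"wz":0,"grip":6},
  {"x":0,"y":0,"z":-1,"wx":0,"wy":0,"wz":0,"grip":6},
  {"x":0,"y":0,"z":-2,"wx":0,"wy":0,"wz":0,"grip":6},
  {"x":0,"y":0,"z":-3,"wx":0,"wy":0,"wz":0,"grip":6},
  {"x":0,"y":0,"z":-3,"wx":0,"wy":0,"wz":0,"grip":6},
])

```text
time_s: 29.67
tcp_pos: [0.5154, 0.3802, 0.123]
tcp_rot: [0.001, 1.0, 0.023, -0.001]
ft_force: [1.2, -0.2, -0.4]
opening: 0.701
```

```bash
python3 - <<'E'
from h import *
plan([.6225,-.110,.11],3.39)
f=avg("top",3)
cv2.imwrite("pics/v16t.png",cv2.resize(np.clip(f["avg"]*1.5,0,255)[:,:,::-1].astype(np.uint8),(784,588)))
E
```

```text
now [0.5154 0.3802 0.123 ] yaw 0.0467 F [ 1.1744 -0.212  -0.3579] op 0.701 t 29.7 q6 2.05 tilt [-0.002  0.001 -1.   ]
wz total -11.56 -> 2 rows of -5.78
tool shift cm [-1.67 50.15  1.3 ] -> 14 rows of [-0.12  3.58  0.09]
```

View pics/v16t.png

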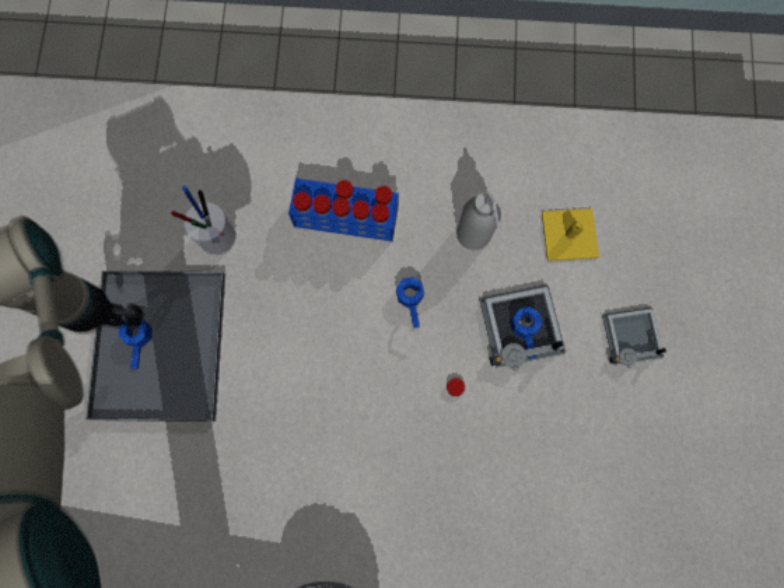

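```bash
python3 - <<'E'
from h import *
f,g=load("f1.npz"); s=5/7
for z in(.15,.18,.21): print(z,bp(g,(380*s,350*s),z),bp(g,(413*s,358*s),z),"top",bp(f,(499*s,212*s),z),bp(f,(487*s,197*s),z))
print("rack near",bp(f,(290*s,225*s),.0),bp(f,(392*s,240*s),0.0))
cv2.imwrite("pics/b.png",np.hstack([over(f,(345,155),35,5,None,[]),over(g,(295,270),35,5,None,[])]))
E
```

```text
0.15 [ 0.6801 -0.2248  0.15  ] [ 0.7238 -0.2017  0.15  ] top [ 0.7387 -0.251   0.15  ] [ 0.7642 -0.2301  0.15  ]
0.18 [ 0.6923 -0.2365  0.18  ] [ 0.7344 -0.2142  0.18  ] top [ 0.7276 -0.2464  0.18  ] [ 0.7524 -0.2261  0.18  ]
0.21 [ 0.7045 -0.2482  0.21  ] [ 0.745  -0.2268  0.21  ] top [ 0.7165 -0.2419  0.21  ] [ 0.7406 -0.2221  0.21  ]
rack near [0.7434 0.1229 0.    ] [ 0.7256 -0.0726  0.    ]
```

View pics/b.png

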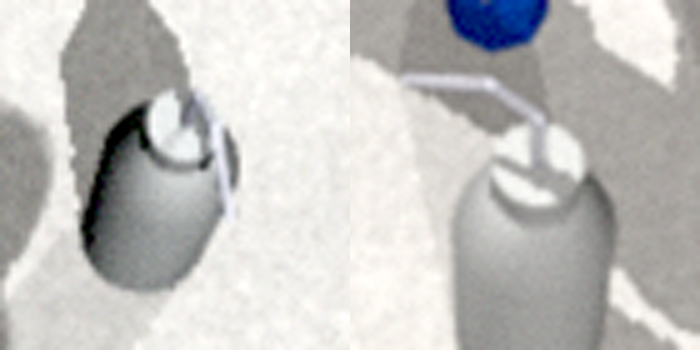

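Emit:
step_arm([
  {"x":0,"y":0,"z":0,"wx":0,"wy":0,"wz":-5.8,"grip":6},
  {"x":0,"y":0,"z":0,"wx":0,"wy":0,"wz":-5.8,"grip":6},
  {"x":-0.12,"y":3.6,"z":0,"wx":0,"wy":0,"wz":0,"grip":6},
  {"x":-0.12,"y":3.6,"z":0,"wx":0,"wy":0,"wz":0,"grip":8.5},
  {"x":-0.12,"y":3.6,"z":0,"wx":0,"wy":0,"wz":0,"grip":8.5},
  {"x":-0.12,"y":3.6,"z":0,"wx":0,"wy":0,"wz":0,"grip":8.5},
  {"x":-0.12,"y":3.6,"z":0,"wx":0,"wy":0,"wz":0,"grip":8.5},
  {"x":-0.12,"y":3.6,"z":0,"wx":0,"wy":0,"wz":0,"grip":8.5},
  {"x":-0.12,"y":3.6,"z":0,"wx":0,"wy":0,"wz":0,"grip":8.5},
  {"x":-0.12,"y":3.6,"z":0,"wx":0,"wy":0,"wz":0,"grip":8.5},
  {"x":-0.12,"y":3.6,"z":0,"wx":0,"wy":0,"wz":0,"grip":8.5},
  {"x":-0.12,"y":3.6,"z":0,"wx":0,"wy":0,"wz":0,"grip":8.5},
])

```text
time_s: 30.92
tcp_pos: [0.592, 0.027, 0.1206]
tcp_rot: [-0.0, 0.992, 0.124, -0.002]
ft_force: [0.2, 0.0, 0.5]
opening: 0.996
```

Emit:
step_arm([
  {"x":-0.12,"y":3.6,"z":0,"wx":0,"wy":0,"wz":0,"grip":8.5},
  {"x":-0.12,"y":3.6,"z":0,"wx":0,"wy":0,"wz":0,"grip":8.5},
  {"x":-0.1,"y":3.5,"z":0,"wx":0,"wy":0,"wz":0,"grip":8.5},
  {"x":-0.1,"y":3.4,"z":0,"wx":0,"wy":0,"wz":0,"grip":8.5},
  {"x":0,"y":0,"z":0,"wx":0,"wy":0,"wz":0,"grip":8.5},
  {"x":0,"y":0,"z":0,"wx":0,"wy":0,"wz":0,"grip":8.5},
])

```text
time_s: 31.42
tcp_pos: [0.6229, -0.1108, 0.1205]
tcp_rot: [-0.001, 0.992, 0.123, -0.001]
ft_force: [-0.2, 1.1, 0.3]
opening: 0.993
```

```bash
python3 - <<'E'
from h import *
g=avg("scene",4)
p,_,_=x=fithub([g],(.623,-.11,3.39)); print(x)
plan([.6228,-.1098,.028],3.39)
cv2.imwrite("pics/v17.png",over(g,(285,230),45,6,None,[]))
E
```

```text
(array([ 0.6221, -0.1086,  3.3682]), np.float64(99.4), np.float64(422.0))
now [ 0.6228 -0.1076  0.1216] yaw 0.2505 F [-1.2043  0.0841  0.2031] op 0.997 t 31.6 q6 1.04 tilt [-0.002 -0.001 -1.   ]
wz total 0.12 -> 1 rows of 0.12
tool shift cm [-0.05  0.22  9.36] -> 3 rows of [-0.02  0.07  3.12]
```

View pics/v17.png

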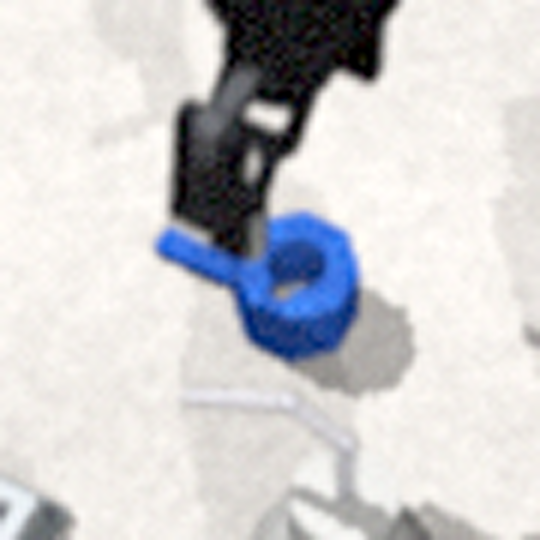

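Emit:
step_arm([
  {"x":0,"y":0.1,"z":2.8,"wx":0,"wy":0,"wz":0,"grip":8.5},
  {"x":0,"y":0,"z":2.8,"wx":0,"wy":0,"wz":0,"grip":8.5},
  {"x":0,"y":0,"z":2.3,"wx":0,"wy":0,"wz":0,"grip":8.5},
  {"x":0,"y":0,"z":1.4,"wx":0,"wy":0,"wz":0,"grip":8.5},
  {"x":0,"y":0,"z":0,"wx":0,"wy":0,"wz":0,"grip":7},
  {"x":0,"y":0,"z":0,"wx":0,"wy":0,"wz":0,"grip":6},
  {"x":0,"y":0,"z":0,"wx":0,"wy":0,"wz":0,"grip":5.4},
  {"x":0,"y":0,"z":0,"wx":0,"wy":0,"wz":0,"grip":5},
  {"x":0,"y":0,"z":0,"wx":0,"wy":0,"wz":0,"grip":4.5},
  {"x":0,"y":0,"z":0,"wx":0,"wy":0,"wz":0,"grip":4.5},
  {"x":0,"y":0,"z":0,"wx":0,"wy":0,"wz":0,"grip":4.5},
])

```text
time_s: 32.53
tcp_pos: [0.6251, -0.1102, 0.0311]
tcp_rot: [0.001, 0.992, 0.124, 0.002]
ft_force: [0.3, 0.6, 7.1]
opening: 0.552
```

Emit:
step_arm([
  {"x":0,"y":0,"z":-1,"wx":0,"wy":0,"wz":0,"grip":4.5},
  {"x":0,"y":0,"z":-2,"wx":0,"wy":0,"wz":0,"grip":4.5},
  {"x":0,"y":0,"z":-2,"wx":0,"wy":0,"wz":6,"grip":4.5},
  {"x":0,"y":0,"z":-1.5,"wx":0,"wy":0,"wz":5.5,"grip":4.5},
  {"x":0,"y":0,"z":0,"wx":0,"wy":0,"wz":0,"grip":4.5},
])

```text
time_s: 32.95
tcp_pos: [0.626, -0.1108, 0.0983]
tcp_rot: [0.001, 1.0, 0.023, 0.003]
ft_force: [1.0, -0.1, -1.0]
opening: 0.553
```

```bash
python3 - <<'E'
from h import *
plan([.5197,.2915,.094],.048)
f=avg("top",4);g=avg("scene",4)
print(fithub([f],(.5153,.3802,3.19),z=.003))
cv2.imwrite("pics/v18.png",np.hstack([over(g,(285,230),45,4,None,[]),over(f,(100,240),45,4,None,[])]))
E
```

```text
now [ 0.626  -0.1108  0.0983] yaw 0.0468 F [ 1.0058 -0.0851 -1.006 ] op 0.553 t 33.0 q6 1.24 tilt [ 0.007  0.003 -1.   ]
wz total -0.07 -> 1 rows of -0.07
tool shift cm [ -8.68 -40.69   0.43] -> 12 rows of [-0.72 -3.39  0.04]
(array([0.5192, 0.3809, 3.1865]), np.float64(71.55294117647058), np.float64(454.0))
```

View pics/v18.png

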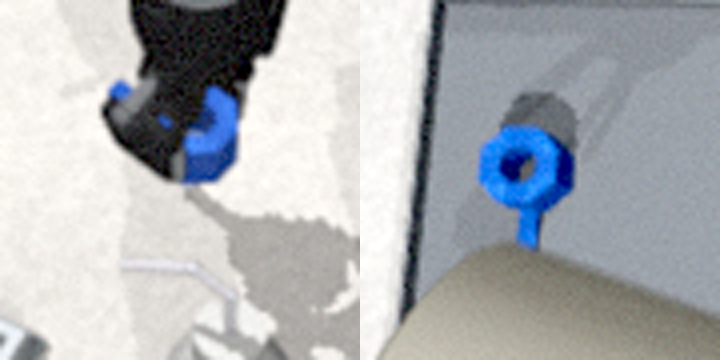

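Held; the first hub lies flat in the tray. I'll carry this one over.

Emit:
step_arm([
  {"x":-0.72,"y":-3.4,"z":0,"wx":0,"wy":0,"wz":0,"grip":4.5},
  {"x":-0.72,"y":-3.4,"z":0,"wx":0,"wy":0,"wz":0,"grip":4.5},
  {"x":-0.72,"y":-3.4,"z":0,"wx":0,"wy":0,"wz":0,"grip":4.5},
  {"x":-0.72,"y":-3.4,"z":0,"wx":0,"wy":0,"wz":0,"grip":4.5},
  {"x":-0.72,"y":-3.4,"z":0,"wx":0,"wy":0,"wz":0,"grip":4.5},
  {"x":-0.72,"y":-3.4,"z":0,"wx":0,"wy":0,"wz":0,"grip":4.5},
  {"x":-0.72,"y":-3.4,"z":0,"wx":0,"wy":0,"wz":0,"grip":4.5},
  {"x":-0.72,"y":-3.4,"z":0,"wx":0,"wy":0,"wz":0,"grip":4.5},
  {"x":-0.72,"y":-3.4,"z":0,"wx":0,"wy":0,"wz":0,"grip":4.5},
  {"x":-0.72,"y":-3.4,"z":0,"wx":0,"wy":0,"wz":0,"grip":4.5},
  {"x":-0.72,"y":-3.3,"z":0,"wx":0,"wy":0,"wz":0,"grip":4.5},
  {"x":-0.72,"y":-3.3,"z":0,"wx":0,"wy":0,"wz":0,"grip":4.5},
])

```text
time_s: 34.35
tcp_pos: [0.517, 0.2928, 0.0937]
tcp_rot: [0.0, 1.0, 0.025, -0.0]
ft_force: [0.6, -0.1, -0.9]
opening: 0.554
```

Emit:
step_arm([
  {"x":0,"y":0,"z":0,"wx":0,"wy":0,"wz":0,"grip":4.5},
  {"x":0,"y":0,"z":0,"wx":0,"wy":0,"wz":0,"grip":4.5},
])

```text
time_s: 34.52
tcp_pos: [0.517, 0.2929, 0.0937]
tcp_rot: [0.0, 1.0, 0.026, -0.0]
ft_force: [-0.0, -0.2, -0.5]
opening: 0.551
```

```bash
python3 - <<'E'
from h import *
plan([.5197,.2915,.034],.048)
g=avg("scene",4)
cv2.imwrite("pics/v19.png",over(g,(360,115),50,6,None,[]))
E
```

```text
now [0.517  0.2929 0.0937] yaw 0.0524 F [-0.0491 -0.203  -0.4898] op 0.551 t 34.5 q6 1.92 tilt [-0.001  0.    -1.   ]
wz total 0.25 -> 1 rows of 0.25
tool shift cm [0.26 0.15 5.97] -> 2 rows of [0.13 0.08 2.98]
```

View pics/v19.png

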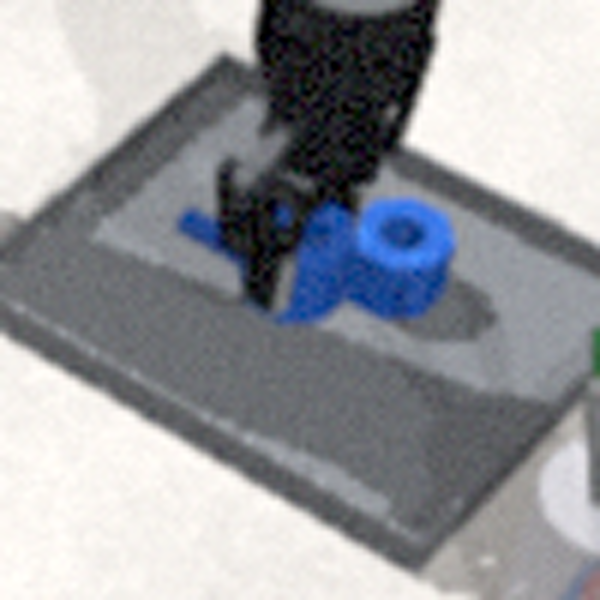

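```bash
python3 - <<'E'
from h import *
g=grab_frame("scene")
print(bp(g,(310+405/6,65+230/6),.037),pj(g,[.517,.381,.037]))
f=avg("top",3); cv2.imwrite("pics/v20.png",over(f,(110,245),60,6,None,[]))
E
```

```text
[0.5195 0.3835 0.037 ] [376.301  103.3645]
```

View pics/v20.png

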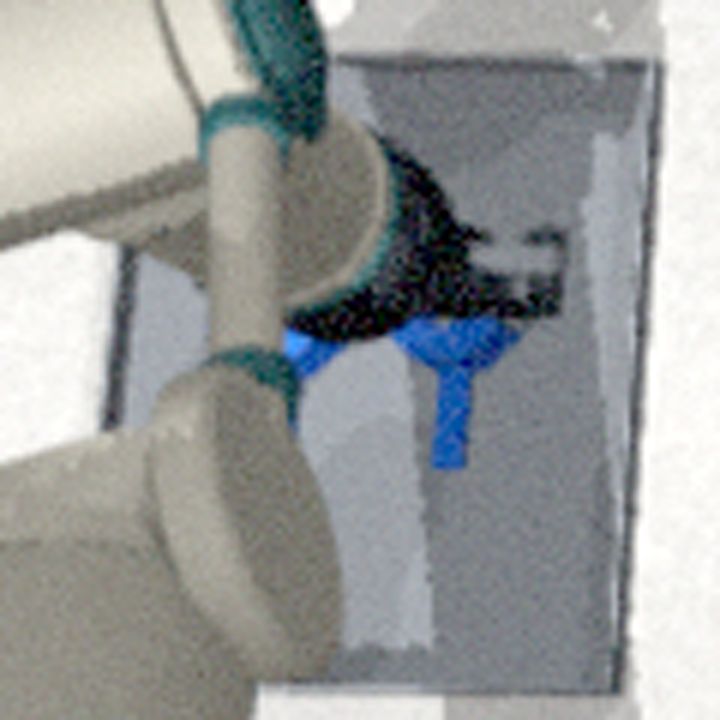

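Emit:
step_arm([
  {"x":0,"y":0,"z":2,"wx":0,"wy":0,"wz":0,"grip":4.5},
  {"x":0,"y":0,"z":2,"wx":0,"wy":0,"wz":0,"grip":4.5},
  {"x":0,"y":0,"z":1,"wx":0,"wy":0,"wz":0,"grip":4.5},
  {"x":0,"y":0,"z":0.5,"wx":0,"wy":0,"wz":0,"grip":4.5},
  {"x":0,"y":0,"z":0.3,"wx":0,"wy":0,"wz":0,"grip":4.5},
  {"x":0,"y":0,"z":0.2,"wx":0,"wy":0,"wz":0,"grip":4.5},
  {"x":0,"y":0,"z":0,"wx":0,"wy":0,"wz":0,"grip":4.5},
])

```text
time_s: 35.5
tcp_pos: [0.5184, 0.2914, 0.0346]
tcp_rot: [-0.0, 1.0, 0.024, 0.0]
ft_force: [-0.1, 1.1, -0.8]
opening: 0.552
```

Emit:
step_arm([
  {"x":0,"y":0,"z":0.1,"wx":0,"wy":0,"wz":0,"grip":4.5},
  {"x":0,"y":0,"z":0,"wx":0,"wy":0,"wz":0,"grip":4.5},
  {"x":0,"y":0,"z":0,"wx":0,"wy":0,"wz":0,"grip":4.5},
])

```text
time_s: 35.75
tcp_pos: [0.5186, 0.2916, 0.0342]
tcp_rot: [-0.0, 1.0, 0.024, 0.001]
ft_force: [0.2, -0.8, 3.1]
opening: 0.553
```

Emit:
step_arm([
  {"x":0,"y":0,"z":0,"wx":0,"wy":0,"wz":0,"grip":5.4},
  {"x":0,"y":0,"z":0,"wx":0,"wy":0,"wz":0,"grip":6},
  {"x":0,"y":0,"z":0,"wx":0,"wy":0,"wz":0,"grip":6},
  {"x":0,"y":0,"z":0,"wx":0,"wy":0,"wz":0,"grip":6},
  {"x":0,"y":0,"z":-1,"wx":0,"wy":0,"wz":0,"grip":6},
  {"x":0,"y":0,"z":-2,"wx":0,"wy":0,"wz":0,"grip":6},
  {"x":0,"y":0,"z":-3,"wx":0,"wy":0,"wz":0,"grip":6},
  {"x":0,"y":0,"z":-3,"wx":0,"wy":0,"wz":0,"grip":6},
  {"x":-3,"y":2,"z":-1,"wx":0,"wy":0,"wz":0,"grip":6},
  {"x":-3,"y":3,"z":-1,"wx":0,"wy":0,"wz":0,"grip":6},
  {"x":-3,"y":3,"z":0,"wx":0,"wy":0,"wz":0,"grip":6},
  {"x":-3,"y":3,"z":0,"wx":0,"wy":0,"wz":0,"grip":6},
])

```text
time_s: 36.75
tcp_pos: [0.4049, 0.1774, 0.1441]
tcp_rot: [-0.0, 1.0, 0.025, 0.001]
ft_force: [-0.2, -0.5, 0.7]
opening: 0.704
```

Emit:
step_arm([
  {"x":-2,"y":3.5,"z":0,"wx":0,"wy":0,"wz":0,"grip":6},
  {"x":-2,"y":3.5,"z":0,"wx":0,"wy":0,"wz":0,"grip":6},
  {"x":0,"y":3.5,"z":0,"wx":0,"wy":0,"wz":0,"grip":6},
  {"x":0,"y":0,"z":0,"wx":0,"wy":0,"wz":0,"grip":6},
])

```text
time_s: 37.08
tcp_pos: [0.3699, 0.0667, 0.1436]
tcp_rot: [0.002, 1.0, 0.022, 0.001]
ft_force: [0.8, 0.0, 0.5]
opening: 0.699
```

```bash
python3 - <<'E'
from h import *
st()
f=avg("top",6);g=avg("scene",6); np.savez("f4.npz",t=f["avg"],s=g["avg"])
for n,F in(("t",f),("s",g)):
  cv2.imwrite(f"pics/v21{n}.png",cv2.resize(np.clip(F["avg"]*1.5,0,255)[:,:,::-1].astype(np.uint8),(784,588)))
for p in ((.5192,.381,3.19),(.5186,.2916,3.19)): print([fithub([F],p,z=.003)[0] for F in(f,g)])
print(fithub([g],(.577,-.32,3.3956),z=.012))
k,a=knob(0); S=S0
P=[(circ(*k,.075,.006),(0,255,255)),(circ(*k,.033,.006),(0,255,0))]
cv2.imwrite("pics/v21k.png",np.hstack([over(f,(374,240),30,6,None,[]),over(g,(200,265),30,6,None,[])]))
E
```

```text
t 37.08 p [0.3699 0.0667 0.1436] q [0.0015 0.9998 0.0216 0.0006] F [0.8449 0.0169 0.5201] op 0.6992941436888618
[array([0.5192, 0.3809, 3.1855]), array([0.5168, 0.3827, 3.1502])]
[array([0.5176, 0.2913, 3.2031]), array([0.5155, 0.2933, 3.1737])]
(array([ 0.5761, -0.3197,  3.4021]), np.float64(65.11764705882352), np.float64(532.0))
```

View pics/v21t.png

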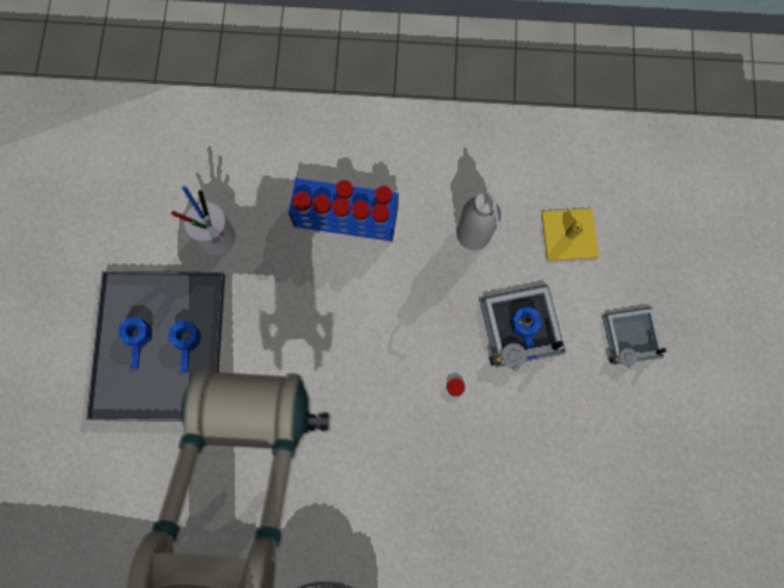

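View pics/v21s.png

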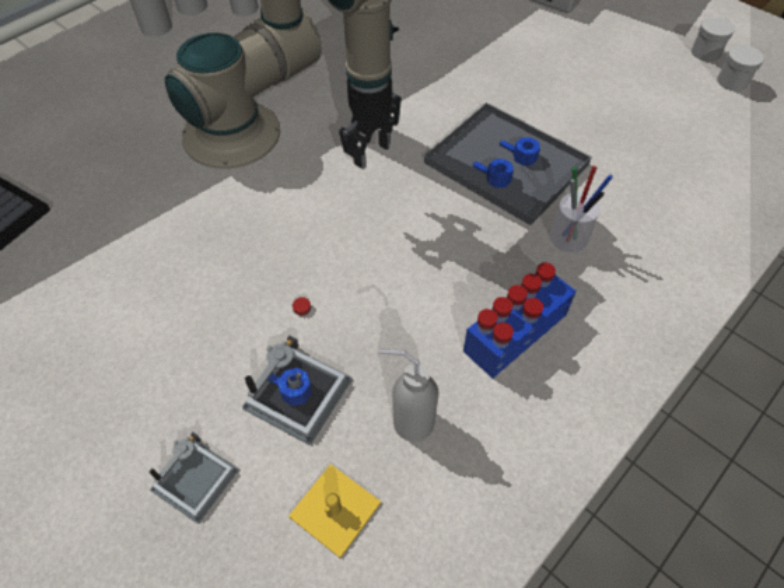

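View pics/v21k.png

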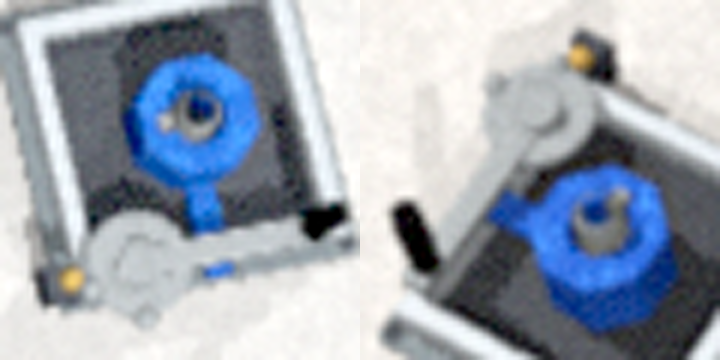

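```bash
python3 -c "
from plant import *
print(sign_off())"
```

```text
the job is handed in; nothing more can be done
None
```

The job is done in the order asked and was handed in at about 37 s.

- **Brace opened:** I swung it out by its knob past the detent until it met the end stop, which showed a 16 N reaction. It stayed out after I let go.
- **Hub on the shaft:** The key points to the stand's -y, so the shaft is shaft_right. I fitted hub_right with its arm in the notch. It touched down at the height expected for fully seated, with no jamming.
- **Brace closed:** I swung it back across the arm to the shut stop, with a 20 N reaction and a measured angle of about 0 rad.
- **Other hubs:** Only hub_left and hub_plain were also present. Both stand upright and flat on the tray floor, about 90 mm apart, with their arms along the tray's -x.

The last pictures from both cameras show hub_right seated on the shaft, the bar across its arm along the rim, and two separate hubs in the tray. The rack, bottle, beaker and cap show no movement, and the arm is clear of everything.

**Disagreements:** The two cameras differed by about 2–3 mm in position. My stand model was also off: it put the brace's open stop at 1.73 rad instead of 1.7, and the knob pinches up to 4 mm off their nominal 74 mm radius. Neither caused a problem.

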